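# Clamp a seal stone in the carving bed, face up

## Robot

A 7-joint arm with a two-finger parallel gripper is mounted at the origin on a cart in front of the work surface, level with it; the furniture and walls round the work are solid. World frame = base frame: x ahead of the robot, y to its left, z up, the work surface at z = 0. Lengths are in m, angles in rad, forces in N, time in s.
With the tool pointing down it reaches from about 0.35 to 0.9 m from the base axis. Payload 8.1 kg.
Tool frame: the origin (TCP) lies on the centre line of the jaws, within the pads' length; the fingertips stand 17 mm ahead of it and the grasp point (between the pads) lies 2 mm behind it; z points along the fingers, y is the direction in which the jaws open and shut (so a half turn about z gives the same grasp; the last joint's range is limited). The gripper opens to 92 mm and grips with 3 to 60 N. Pads are 19 mm wide; open, the fingers measure 130 mm over their backs; the gripper's body (75 mm by 190 mm) begins 47 mm behind the grasp point.
Start: joints at [-1.267, 0.434, 0.025, 1.573, -0.012, 1.134, -0.075], TCP at [0.247, 0.574, 0.244] pointing down, gripper open.
Joint ranges: [-2.62, 2.62], [-0.44, 2.09], [-1.27, 1.32], [0.08, 2.57], [-1.32, 4.46], [0.12, 2], [-2.74, 2.74]. Speed limits (rad/s): [2.22, 2.22, 3.01, 3.01, 3.14, 3.14, 3.14].

## Interface

Orientations are given as a rotation vector (axis times angle).
In Python, from cell import arm gives the robot as it stands.
- The arm moves only by the shell command python3 -m creep 'ROWS' [FORCE]. ROWS is JSON, a list that holds one entry, the list of rows, each a list of 7 numbers: the shift along the world's x, y, z in cm, then the turn, a rotation vector about the world's x, y, z in degrees, then the opening, from -1 (shut) to 1 (fully open), so that 0 is half open. In form: [[[tx, ty, tz, ax, ay, az, jaw], ...]]. A call has 1 to 5 rows; each row is the pose to reach, as a shift and turn from the pose commanded when the call began; what a row does not reach only later rows make up. A row lasts 1/10 s, in which the tool goes at most 50 mm and 8.59 degrees, less where a joint would pass 70% of its speed; a pose out of reach is approached as far as the arm can. A call with a gripper value outside its range is refused whole. The fingers move at their own pace and stop on an object; FORCE is the grip in N (left out, the last holds). Time passes only in rows, so rows that repeat a pose let the fingers close. It gives the time, the measured TCP pose, the force and the opening at its end, in the units of the state.
- arm.observe(): the state, without advancing time (a new reading comes with each control period).
- arm.get_image(name): name is "scene" or "side" or "wrist"; returns the picture (480x640x3 uint8, red, green, blue); there is no depth.
- arm.camera_model(name): a dict with "vfov" (degrees; the focal length in pixels is half the picture's height over the tangent of half this angle, whatever the lens; pixels are square), "cx", "cy" (the principal point, pixels), "cam_to_world" (4x4, takes a point from camera to world coordinates); the wrist camera has in their place "T_tool_cam" (4x4, takes a point from camera to tool coordinates, whose origin is the TCP and whose axes are the flange's). Camera axes: x right, y down, z forward; pixel columns grow to the right and rows downward; lengths in m; the calibration is good to about 2 mm. A picture is of the moment at which its call begins: read the wrist's pose just before it. camera_model takes no time and is no camera call.
- arm.sign_off(): hands the job in, once; it reports no verdict.
The state is a dict: "clock": time; "joints": joint angles; "dq": joint speeds; "joint_efforts": joint torques, N m; "position": TCP position; "ee_rot": TCP orientation; "force": force on the tool from outside, world axes, zero at the start; "ft_torque": the same for the moment, N m; "width": opening from 0.0 (shut) to 1.0 (fully open).
Only numpy, scipy, OpenCV 4.12 (cv2) and the standard library are available. Lean on these libraries where they do the work, as an engineer would, in place of code of your own. Each camera call takes 0.05 s, during which the arm holds its last target.

## Task

Set up the seal stone for engraving: stand it on the wooden carving bed between the two jaws, flat carving face up and stepped knob down, near the middle of the jaws' width. Then push the sliding jaw along its rails until it carries the stone fully home against the fixed jaw and grips it upright, square and firmly enough that the clamp stays tight by itself when you let go, but do not bear down so hard that the stone could chip. Leave the other things on the table where they are.

Things in the scene. Friction and masses are not known exactly. Their poses are not given: they have to be found in the camera images.
- seal_stone: Grey-green stone bar, 80 mm long, lying on the plywood work board (top 5 mm above the table) in front of the bed, 0.16-0.32 kg. Flat carving face at one end; section 36x36 mm for 66 mm, then the knob: steps 30x30 (7 mm) and 24x24 (last 7 mm, flat end). Origin: on the centre line, 40 mm from either end (18 mm above the board now). x axis: from knob to carving face, now to the right; y, z: square to the sides, z up now.
- carving_bed: Seal-carving bed, fixed on the plywood work board: hardwood base 226 mm long (x -118 to +108), 84 mm wide (y), top 16 mm above its underside. Origin: on the underside, on its middle line; x: along the rails, from the sliding jaw (right) to the fixed jaw (left end); y: towards the robot; z up. Two brass rails 7 mm wide, 6 mm high run along it at y = -33 and +33 mm.
- fixed_jaw: Fixed jaw at the bed's left end: dark wood block 62 mm wide (y), 42 mm high, 32 mm thick, hard cork face. Origin: on the base's top under the middle of that face, which lies at x = +70 mm in the bed's frame and looks to -x. Axes as the bed's.
- sliding_jaw: Sliding jaw: dark wood block 60 mm wide (y), 42 mm high, 39 mm thick. Origin: on the base's top under the middle of its cork front face, which looks to the fixed jaw; axes as the bed's. Starts 75 to 100 mm from the fixed face, closes to 30 mm. Runs stiffly: about 6 N plus some drag moves it, and it stays where it is left. The cork gives 1 mm per 6 N, up to 2 mm.
- jaw_back (a point): Middle of the sliding jaw's flat upright back, 36 mm above the bed's underside, 39 mm behind its front; axes as the bed's; bare base behind it. Of the push here, what exceeds the 6 N of friction reaches the stone once it is home; up to 6 N of that stays when the push ends. 3 N must stay; over 20 N could chip the stone.
- seal_tin: Bystander: round lidded tin, 69 x 64 x 22 mm; origin under its middle.
- small_seal: Bystander: small square seal with a domed top, standing, 20 x 20 x 54 mm; origin under its middle.
- stapler: Bystander: small stapler, 24 x 95 x 37 mm; origin under its middle.

How it is judged:
On the way:
1. the stone stands between the jaws, carving face up, let go, before it is clamped (angle between seal_stone's own x axis and vertical below 0.25 rad and z of seal_stone in the frame of carving_bed between 0.05 and 0.062 m and x of seal_stone in the frame of carving_bed between -0.012 and 0.058 m and y of seal_stone in the frame of carving_bed between -0.02 and 0.02 m and contact force between the fingers and seal_stone below 0.1 N and contact force between sliding_jaw and seal_stone below 0.5 N), for 0.2 s.
At the end, for the whole second after the job is handed in: The stone stands on the bed's base, carving face up within 0.06 rad of upright, its axis within 16 mm of the bed's middle line and its sides square to the jaws within 0.07 rad, home against the fixed jaw's face; both jaws press on it with more than 3 N, with the robot clear and the stone at rest (angle between seal_stone's own x axis and vertical below 0.06 rad and z of seal_stone in the frame of carving_bed between 0.052 and 0.06 m and x of seal_stone in the frame of carving_bed between 0.046 and 0.056 m and y of seal_stone in the frame of carving_bed between -0.016 and 0.016 m and (angle between the y axis of seal_stone and the y axis of carving_bed, either way round below 0.07 rad or angle between the z axis of seal_stone and the y axis of carving_bed, either way round below 0.07 rad) and contact force between each of sliding_jaw, fixed_jaw and seal_stone above 3 N and linear speed of seal_stone below 0.01 m/s); the robot touches nothing.
It fails at once if the stone is squeezed by the jaw with more than 20 N (contact force between sliding_jaw and seal_stone above 20 N).
It fails at once if a bystander (seal tin, small seal, stapler) is moved more than 15 mm (distance of any of seal_tin, small_seal, stapler from where it was at the start of the episode above 0.015 m).
It also fails if it takes over 59 s, if anything falls off the work surface, if the arm or the gripper's body presses on something with over 40 N, if the wrist force passes 120 N, or if a joint passes its speed limit or range.

## Working session

There is one attempt and no reset: what is moved stays moved. The work goes in short steps, Python scripts to look and compute and a shell command to move; the robot and the scene stay as the last step left them, time stands still between calls to the robot, and variables do not carry over. Pictures are saved under pics/ and viewed, and the job is handed in when it is done.

```bash
ls; mkdir -p pics
python3 - <<'E'
from cell import arm
import cv2,numpy as np
np.set_printoptions(precision=4,suppress=True)
print(arm.observe())
for n in ["scene","side","wrist"]:
    print(n,arm.camera_model(n))
    im=arm.get_image(n); cv2.imwrite(f"pics/{n}0.png",im[:,:,::-1])
E
```

```text
pics
{'clock': 0.0, 'joints': array([-1.2666,  0.4353,  0.025 ,  1.5741, -0.0116,  1.134 , -0.0751]), 'dq': array([-0.0003, -0.0004,  0.0021,  0.0006, -0.0011,  0.0009, -0.    ]), 'joint_efforts': array([ -0.0022, -66.7828,   0.9836, -31.4471,  -0.0608,   0.0423,
         0.0002]), 'position': array([0.2471, 0.5735, 0.2429]), 'ee_rot': array([-0.6346, -3.0766,  0.0025]), 'force': array([ 0.9351, -0.4439,  0.5108]), 'ft_torque': array([ 0.0293, -0.0249,  0.0377]), 'width': 1.0000581939604771}
scene {'vfov': 53.662692495651555, 'cx': 317.5425102405069, 'cy': 240.53876153821523, 'cam_to_world': array([[ 0.651 , -0.4292,  0.6261, -0.246 ],
       [-0.7591, -0.3755,  0.5318, -0.6167],
       [ 0.0068, -0.8215, -0.5702,  0.7693],
       [ 0.    ,  0.    ,  0.    ,  1.    ]])}
side {'vfov': 48.869215460288956, 'cx': 315.3895971060724, 'cy': 241.1807847323613, 'cam_to_world': array([[ 0.9985,  0.0405, -0.0368,  0.5919],
       [ 0.0528, -0.5341,  0.8438, -0.8874],
       [ 0.0145, -0.8445, -0.5354,  0.6408],
       [ 0.    ,  0.    ,  0.    ,  1.    ]])}
wrist {'vfov': 68.92136319030872, 'cx': 315.0109689914208, 'cy': 236.28980567099393, 'T_tool_cam': array([[ 0.001 , -0.9566, -0.2915,  0.0791],
       [ 1.    ,  0.0011, -0.0004,  0.0006],
       [ 0.0007, -0.2915,  0.9566, -0.1412],
       [ 0.    ,  0.    ,  0.    ,  1.    ]])}
```

View pics/scene0.png

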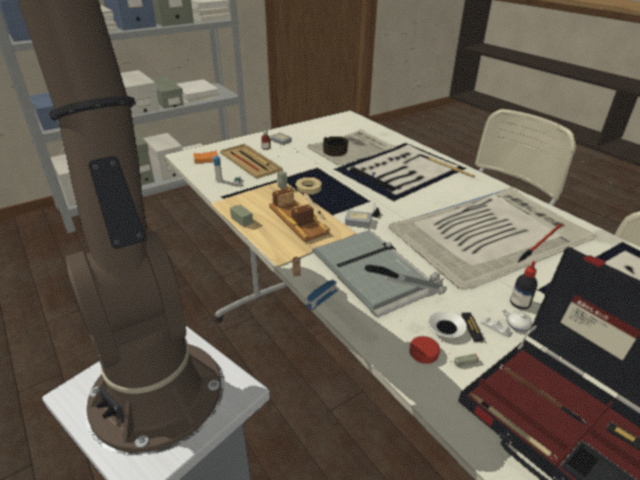

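View pics/side0.png

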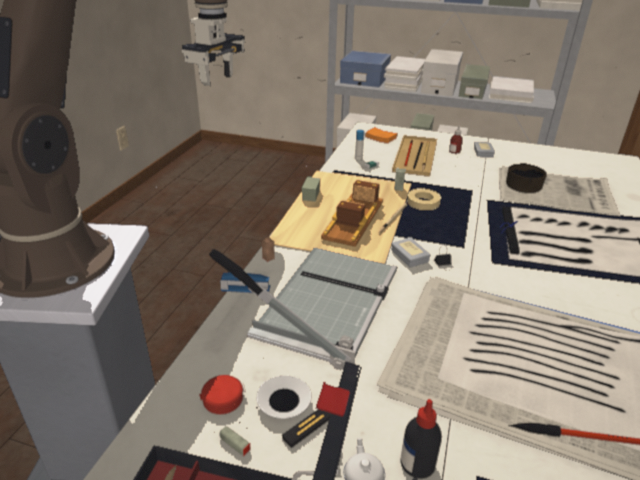

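View pics/wrist0.png

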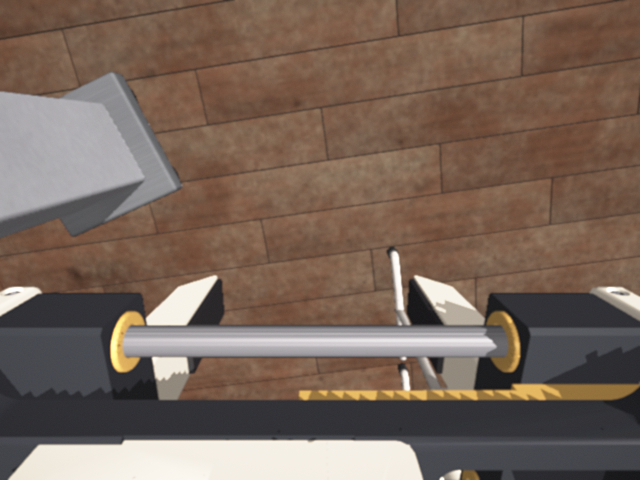

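The scene view shows the board around (290,215), with the bed at (300,215). The side view shows the stone at (311,190), jaws at (350,212) and (367,190). I'll zoom in and triangulate.

Run:
```python
import cv2
a=cv2.imread('pics/scene0.png')[160:280,200:360]; b=cv2.imread('pics/side0.png')[160:270,260:420]
cv2.imwrite('pics/sc_z.png',cv2.resize(a,(800,600),interpolation=cv2.INTER_CUBIC))
cv2.imwrite('pics/si_z.png',cv2.resize(b,(800,550),interpolation=cv2.INTER_CUBIC))
```

```text
(no output)
```

View pics/sc_z.png

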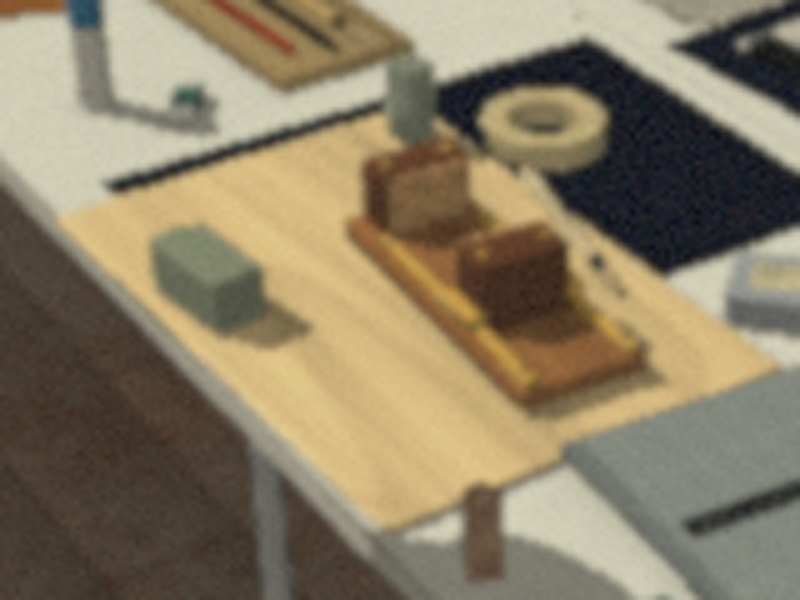

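View pics/si_z.png

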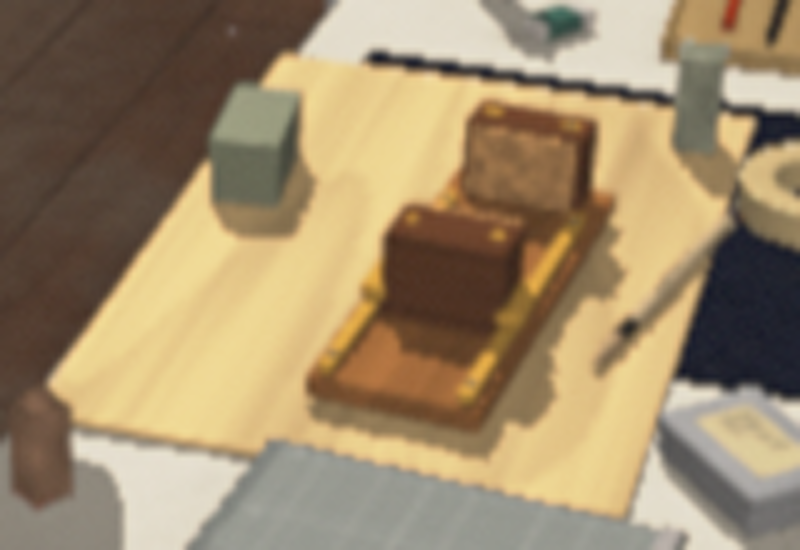

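```bash
cat > h.py <<'E'
import numpy as np,cv2
from scipy.spatial.transform import Rotation as R
from cell import arm
np.set_printoptions(precision=4,suppress=True)
def T_of(name,st=None):
    m=arm.camera_model(name)
    if name!="wrist": T=np.array(m["cam_to_world"])
    else:
        T=np.eye(4);T[:3,:3]=R.from_rotvec(st["ee_rot"]).as_matrix();T[:3,3]=st["position"];T=T@np.array(m["T_tool_cam"])
    f=240/np.tan(np.radians(m["vfov"]/2)); return T,f,m["cx"],m["cy"]
def ray(c,px):
    T,f,cx,cy=c; d=T[:3,:3]@np.array([(px[0]-cx)/f,(px[1]-cy)/f,1]); return T[:3,3],d/np.linalg.norm(d)
def tri(obs):
    A=np.zeros((3,3));b=np.zeros(3)
    for c,p in obs:
        o,d=ray(c,p);P=np.eye(3)-np.outer(d,d);A+=P;b+=P@o
    X=np.linalg.solve(A,b)
    return X,[np.linalg.norm((np.eye(3)-np.outer(d,d))@(X-o)) for o,d in (ray(c,p) for c,p in obs)]
def onz(c,p,z):
    o,d=ray(c,p);return o+d*(z-o[2])/d[2]
def proj(c,X):
    T,f,cx,cy=c;q=T[:3,:3].T@(np.asarray(X)-T[:3,3]);return np.array([f*q[0]/q[2]+cx,f*q[1]/q[2]+cy])
E
python3 - <<'E'
from h import *
s=T_of("scene");d=T_of("side")
P={'stone tl':((215,290),(212,150)),'stone tr':((262,266),(287,157)),'stone br':((262,308),(270,205)),'fix tl':((388,180),(468,132)),'fix tr':((467,155),(582,148)),
'slide back tl':((470,262),(388,243)),'slide back tr':((565,235),(517,262)),'base nr':((522,388),(312,380)),'base fr':((645,350),(483,412)),'green':((410,60),(705,45)),'brown':((483,487),(38,395))}
for k,(a,b) in P.items():
    print(k,*tri([(s,(200+a[0]/5,160+a[1]/5)),(d,(260+b[0]/5,160+b[1]/5))]))
E
```

```text
stone tl [0.5048 0.3061 0.035 ] [np.float64(7.115594404970333e-05), np.float64(7.115594404971634e-05)]
stone tr [0.5429 0.3073 0.0327] [np.float64(0.0006560724302370776), np.float64(0.000656072430236953)]
stone br [0.5351 0.3013 0.0088] [np.float64(0.001251022768132779), np.float64(0.0012510227681327257)]
fix tl [0.6328 0.2898 0.0592] [np.float64(0.0007844980721956252), np.float64(0.000784498072195783)]
fix tr [0.6881 0.2762 0.059 ] [np.float64(0.00030301459621687676), np.float64(0.00030301459621665704)]
slide back tl [0.5963 0.1873 0.0552] [np.float64(0.004164827823134562), np.float64(0.004164827823134643)]
slide back tr [0.6546 0.1662 0.0575] [np.float64(0.0023388262116134082), np.float64(0.002338826211613461)]
base nr [0.5639 0.1192 0.0182] [np.float64(0.0014047073630576782), np.float64(0.0014047073630577627)]
base fr [0.6395 0.0928 0.0196] [np.float64(0.00034976784627814057), np.float64(0.0003497678462780508)]
green [0.7568 0.3918 0.0619] [np.float64(0.001418312618403604), np.float64(0.001418312618403445)]
brown [0.4511 0.0442 0.0508] [np.float64(0.00042915712654909184), np.float64(0.00042915712654916676)]
```

Triangulated heights agree with the text to within 4–7 mm: stone top 0.034, jaw tops 0.059. Now I'll bring the wrist camera over the board, turning the tool so its camera side faces right.

```bash
python3 -m creep '[[[5,-4,1,0,0,8,1],[9,-8,2,0,0,16,1],[13,-12,3,0,0,24,1],[17,-16,3,0,0,32,1],[20,-19,3,0,0,40,1]]]'; python3 -m creep '[[[4,-4,0,0,0,8,1],[8,-8,0,0,0,16,1],[11,-11,0,0,0,24,1],[13,-13,0,0,0,32,1],[15,-15,0,0,0,40,1]]]'; python3 -m creep '[[[0,0,0,0,0,8,1],[0,0,0,0,0,15,1],[0,0,0,0,0,15,1]]]'
python3 - <<'E'
from h import *
st=arm.observe();print(st)
print(R.from_rotvec(st['ee_rot']).as_matrix())
im=arm.get_image("wrist");cv2.imwrite("pics/w1.png",im[:,:,::-1])
np.save("w1.npy",[st['position'],st['ee_rot']])
E
```

```text
clock: 0.65
position: [0.4284, 0.4026, 0.2733]
ee_rot: [-0.464, 3.107, 0.0]
force: [1.2, 1.2, -0.4]
width: 1.001
clock: 1.15
position: [0.5788, 0.2513, 0.2726]
ee_rot: [1.495, -2.763, 0.001]
force: [0.0, 0.4, 0.0]
width: 0.999
clock: 1.45
position: [0.5772, 0.2537, 0.2725]
ee_rot: [1.84, -2.545, -0.001]
force: [-0.5, 0.9, -0.9]
width: 1.0
{'clock': 1.45, 'joints': array([-0.3781,  0.4343, -0.1782,  1.5038,  0.0794,  1.2114,  2.2545]), 'dq': array([-0.0239, -0.0043,  0.0203,  0.0044, -0.013 , -0.0002, -0.1367]), 'joint_efforts': array([  0.9042, -67.3494,  -1.9562, -32.5079,   0.3323,   0.0629,
         2.1694]), 'position': array([0.5772, 0.2537, 0.2725]), 'ee_rot': array([ 1.84  , -2.5455, -0.0007]), 'force': array([-0.4652,  0.9156, -0.9235]), 'ft_torque': array([0.068 , 0.0892, 0.0045]), 'width': 0.9996307590821838}
[[-0.3136 -0.9496 -0.0009]
 [-0.9496  0.3136 -0.0001]
 [ 0.0003  0.0008 -1.    ]]
```

View pics/w1.png

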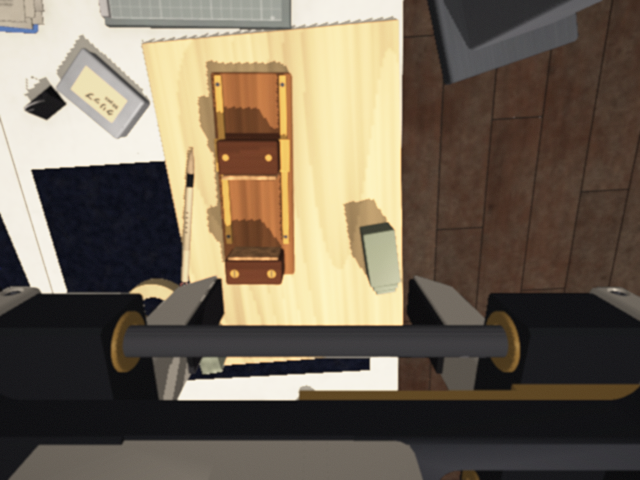

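Wrist view: stone at (380,255), knob end down (+y), bed x 215–295 upright in the picture, sliding jaw (248,157), fixed jaw (255,265). Second view from another place.

```bash
python3 -m creep '[[[0,-4,-3,0,0,0,1],[0,-8,-6,0,0,0,1],[0,-8,-6,0,0,0,1],[0,-8,-6,0,0,0,1]]]'
python3 - <<'E'
from h import *
st=arm.observe();print(st['dq'],st['position'])
im=arm.get_image("wrist")[:,:,::-1];cv2.imwrite("pics/w2.png",im)
np.save("w2.npy",[st['position'],st['ee_rot']])
cv2.imwrite("pics/w2z.png",cv2.resize(im[60:340,130:450],None,fx=2.1,fy=2.1,interpolation=cv2.INTER_CUBIC))
w1=cv2.imread('pics/w1.png')
cv2.imwrite("pics/w1z.png",cv2.resize(w1[60:300,200:420],None,fx=2.5,fy=2.5,interpolation=cv2.INTER_CUBIC))
E
```

```text
clock: 1.9
position: [0.5768, 0.1729, 0.2123]
ee_rot: [1.831, -2.55, -0.0]
force: [0.3, 0.7, 0.9]
width: 0.999
[-0.0277 -0.0096 -0.0373 -0.0432 -0.0081  0.0052  0.0083] [0.5768 0.1729 0.2123]
```

View pics/w2z.png

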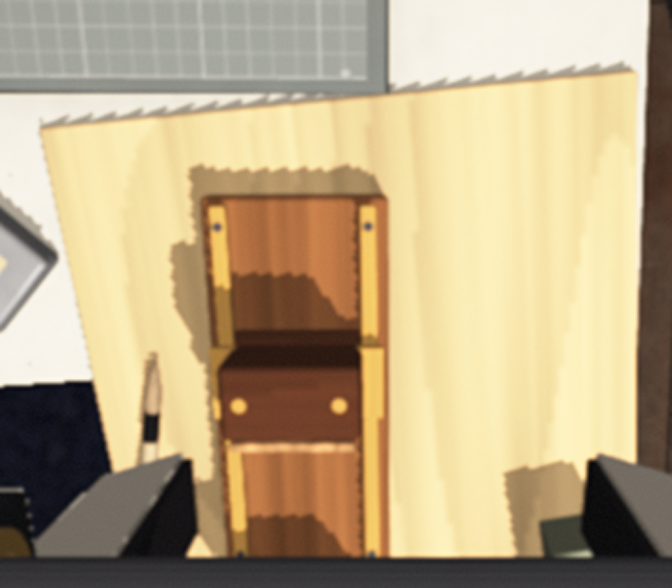

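View pics/w1z.png

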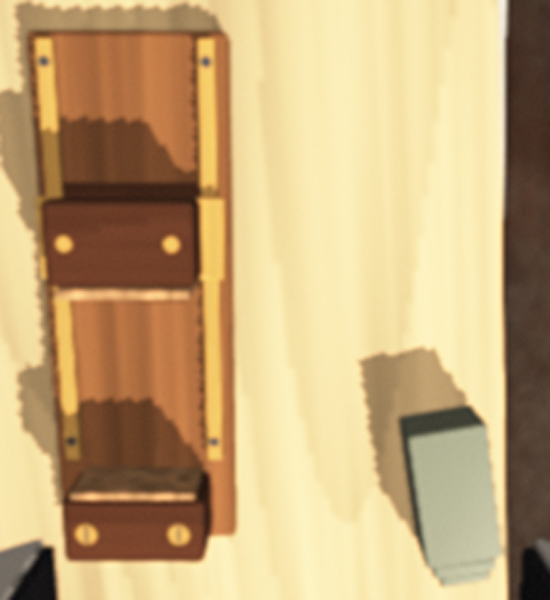

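Seeing the stone requires the tool further left; third view.

```bash
python3 -m creep '[[[-1,5,0,0,0,0,1],[-2,10,0,0,0,0,1],[-3,15,0,0,0,0,1],[-3,15,0,0,0,0,1],[-3,15,0,0,0,0,1]]]'
python3 - <<'E'
from h import *
st=arm.observe();print(st['dq'],st['position'])
im=arm.get_image("wrist")[:,:,::-1];cv2.imwrite("pics/w3.png",im)
np.save("w3.npy",[st['position'],st['ee_rot']])
cv2.imwrite("pics/w3z.png",cv2.resize(im[40:300,130:470],None,fx=2.3,fy=2.3,interpolation=cv2.INTER_CUBIC))
E
```

```text
clock: 2.45
position: [0.5458, 0.3281, 0.2136]
ee_rot: [-1.844, 2.542, 0.002]
force: [1.2, -1.1, 0.2]
width: 1.0
[ 0.0516 -0.01    0.0495  0.0225  0.0105  0.0005  0.0185] [0.5458 0.3281 0.2136]
```

View pics/w3z.png

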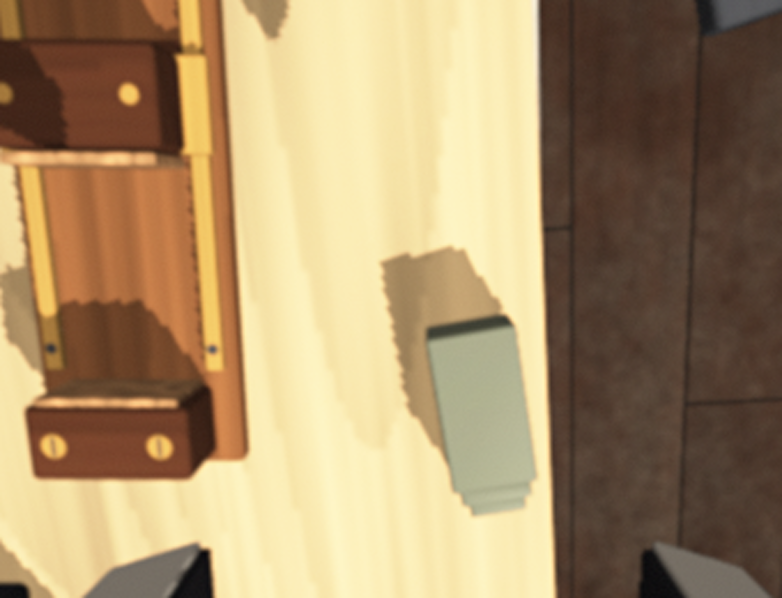

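Run:
```python
from h import *
C={}
for k in '123':
    p,r=np.load(f'w{k}.npy');C[k]=T_of('wrist',dict(position=p,ee_rot=r))
Z={'1':(200,60,2.5),'2':(130,60,2.1),'3':(130,40,2.3)}
def o(k,p): return (C[k],(Z[k][0]+(p[0]+.5)/Z[k][2]-.5,Z[k][1]+(p[1]+.5)/Z[k][2]-.5))
P={'st fL':{'1':(410,436),'3':(428,341)},'st fR':{'1':(485,423),'3':(512,328)},'st kL':{'1':(432,571),'3':(456,490)},'st kR':{'1':(497,555),'3':(535,478)},
'fix cork L':{'1':(70,499),'3':(30,407)},'fix scr L':{'1':(86,534),'3':(53,446)},'fix scr R':{'1':(179,534),'3':(160,446)},
'sl pin L':{'1':(63,243),'2':(239,405),'3':(4,94)},'sl pin R':{'1':(171,243),'2':(340,405),'3':(129,94)},
'rail lL':{'1':(71,441),'3':(50,349)},'rail lR':{'1':(213,441),'3':(213,349)},'rail rL':{'1':(43,61),'2':(216,226)},'rail rR':{'1':(205,61),'2':(368,226)}}
X={}
for k,v in P.items():
    X[k],e=tri([o(a,b) for a,b in v.items()]);print(k,X[k],np.round(e,4))
z=.041
for k in ['st fL','st fR','st kL','st kR']:
    print(k,onz(*o('1',P[k]['1']),z),onz(*o('3',P[k]['3']),z))
for k in ['fix scr L','fix scr R','sl pin L','sl pin R']: print(k,*[onz(*o(a,b),.063) for a,b in P[k].items()])
for k in ['rail lL','rail lR','rail rL','rail rR']: print(k,*[onz(*o(a,b),.027) for a,b in P[k].items()])
```

```text
st fL [0.5359 0.3014 0.0416] [0.0004 0.0004]
st fR [0.5028 0.3069 0.0392] [0.0007 0.0007]
st kL [0.5437 0.3581 0.0594] [0.0008 0.0008]
st kR [0.5123 0.3703 0.0387] [0.0006 0.0006]
fix cork L [0.6817 0.2752 0.0661] [0.0005 0.0005]
fix scr L [0.681  0.2919 0.0657] [0.0001 0.0001]
fix scr R [0.643  0.3044 0.0656] [0.0002 0.0002]
sl pin L [0.6438 0.1759 0.064 ] [0.0003 0.0002 0.0002]
sl pin R [0.6037 0.189  0.0653] [0.0003 0.0002 0.0003]
rail lL [0.6836 0.2588 0.0299] [0.0002 0.0002]
rail lR [0.622  0.2798 0.0266] [0.0002 0.0002]
rail rL [0.6334 0.1055 0.0279] [0.0001 0.0001]
rail rR [0.5705 0.1265 0.0301] [0. 0.]
st fL [0.5356 0.3014 0.041 ] [0.5363 0.3016 0.041 ]
st fR [0.5024 0.306  0.041 ] [0.5036 0.3069 0.041 ]
st kL [0.5439 0.3679 0.041 ] [0.5444 0.3641 0.041 ]
st kR [0.513  0.3695 0.041 ] [0.5118 0.3691 0.041 ]
fix scr L [0.682  0.2929 0.063 ] [0.6824 0.2922 0.063 ]
fix scr R [0.6438 0.3055 0.063 ] [0.6439 0.3048 0.063 ]
sl pin L [0.6442 0.1756 0.063 ] [0.644  0.1763 0.063 ] [0.6442 0.1758 0.063 ]
sl pin R [0.604  0.1888 0.063 ] [0.6038 0.1898 0.063 ] [0.6046 0.1887 0.063 ]
rail lL [0.6844 0.2593 0.027 ] [0.6853 0.259  0.027 ]
rail lR [0.6221 0.2798 0.027 ] [0.6217 0.2796 0.027 ]
rail rL [0.6335 0.1054 0.027 ] [0.6338 0.1055 0.027 ]
rail rR [0.5707 0.126  0.027 ] [0.5706 0.1267 0.027 ]
```

Rays cross within 0.5 mm and heights match (stone top 0.040, jaw tops 0.065, rail tops 0.028). So:
- **Bed:** x axis points at 71.7°, with its origin at (0.636, 0.217).
- **Sliding jaw:** its front is at bed x ≈ -17 mm.
- **Stone:** it points at 262°.

Plan: grasp near the carving face with the tool leaning right 40°, then turn it -90° so that it leans left over the fixed jaw. Working out the rows.

```bash
cat >> h.py <<'E'
ux=np.array([np.cos(np.radians(71.7)),np.sin(np.radians(71.7)),0]);uy=np.array([-ux[1],ux[0],0]);B0=np.array([.636,.2171,.005])
Rbed=np.c_[ux,uy,[0,0,1]]
sx=np.array([np.cos(np.radians(262)),np.sin(np.radians(262)),0]);n=np.array([-sx[1],sx[0],0])
zz=np.array([0,0,1.])
def tiltR(s,ang):  # tool x horizontally along s, tilted by ang about n
    n=np.array([-s[1],s[0],0]); R0=np.c_[s,np.cross(-zz,s),-zz]
    return R.from_rotvec(np.radians(ang)*n).as_matrix()@R0
def step(Rt,pt,st=None):
    st=st or arm.observe()
    Rc=R.from_rotvec(st['ee_rot']).as_matrix()
    return (np.asarray(pt)-st['position'])*100, np.degrees(R.from_matrix(Rt@Rc.T).as_rotvec())
E
python3 - <<'E'
from h import *
Rg=tiltR(sx,40);g=np.array([.5223,.3238,.029]);tcp=g+.002*Rg[:,2]
print(Rg,tcp)
print(step(Rg,tcp-.09*Rg[:,2]))
E
```

```text
[[-0.1066 -0.9903  0.0895]
 [-0.7586  0.1392  0.6365]
 [-0.6428  0.     -0.766 ]] [0.5225 0.3251 0.0275]
(array([ -3.2431,  -5.78  , -11.706 ]), array([38.9733, -9.0583,  9.8455]))
```

```bash
python3 -m creep '[[[-0.6,-1.2,-1,7.8,-1.8,2,1],[-1.2,-2.4,-2,15.6,-3.6,4,1],[-1.9,-3.6,-3,23.4,-5.4,6,1],[-2.5,-4.8,-4,31.2,-7.2,8,1],[-3.2,-5.8,-5,39,-9,9.9,1]]]';python3 -m creep '[[[0,0,-3,0,0,0,1],[0,0,-5,0,0,0,1],[0,0,-5,0,0,0,1]]]'
python3 - <<'E'
from h import *
Rg=tiltR(sx,40);g=np.array([.5223,.3238,.029]);tcp=g+.002*Rg[:,2]
st=arm.observe();print(st['joints'])
print(step(Rg,tcp-.09*Rg[:,2]));print(step(Rg,tcp))
cv2.imwrite("pics/w4.png",arm.get_image("wrist")[:,:,::-1])
E
```

```text
clock: 3.0
position: [0.5207, 0.2719, 0.1618]
ee_rot: [-1.742, 2.106, 0.477]
force: [0.3, -0.1, -3.1]
width: 0.998
clock: 3.3
position: [0.5196, 0.271, 0.1088]
ee_rot: [-1.743, 2.113, 0.481]
force: [-0.1, -0.4, 0.1]
width: 1.005
[ 0.2185  0.5928 -0.7228  1.9947 -0.1391  0.4361  2.7036]
(array([-0.5138, -0.3213, -1.2363]), array([10.9883, -3.7417,  2.2809]))
(array([ 0.2913,  5.4075, -8.1307]), array([10.9883, -3.7417,  2.2809]))
```

View pics/w4.png

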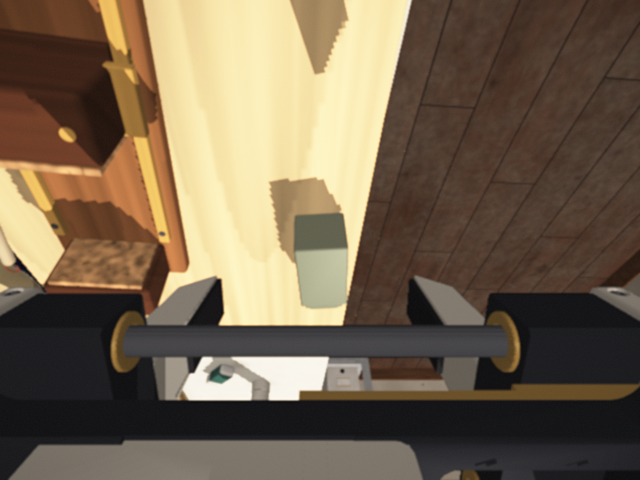

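Run:
```python
from h import *
st=arm.observe();M=R.from_rotvec(st['ee_rot']).as_matrix();print(M)
print('tilt',np.degrees(np.arccos(-M[2,2])))
# in-stone frame
S=np.c_[-n,np.cross(zz,-n),zz]
print('yaw of jaw dir',np.degrees(np.arctan2(-M[1,1],-M[0,1])), 'tool y vs -n',M[:,1]@(-n), M[:,1]@sx, M[:,1]@zz, 'toolz',M[:,2]@sx)
```

```text
[[-0.1732 -0.9831  0.0588]
 [-0.8607  0.1801  0.4762]
 [-0.4787  0.0319 -0.8774]]
tilt 28.67237917559711
yaw of jaw dir -10.380945180231427 tool y vs -n 0.9986287985155449 -0.041522255565122734 0.03188142199124949 toolz -0.479732829676562
```

Joint 7 is at its limit (2.70), so the tilt stalled at 29°. I'll back off and turn the tool half round about its own axis; the grasp is the same and the wrist has room.

```bash
python3 -m creep '[[[0,-1,3,0.5,3.8,-7,1],[0,-3,6,0.9,7.6,-14,1],[0,-3,8,1.4,11.4,-21,1],[0,-3,8,1.9,15.2,-28,1],[0,-3,8,2.35,19,-35.1,1]]]' >/dev/null
for i in 1 2 3; do python3 -m creep '[[[0,0,0,0.5,3.8,-7,1],[0,0,0,0.9,7.6,-14,1],[0,0,0,1.4,11.4,-21,1],[0,0,0,1.9,15.2,-28,1],[0,0,0,2.35,19,-35.1,1]]]'; done
python3 - <<'E'
from h import *
st=arm.observe();print(st['joints'])
def tf(s,ang):
    M=tiltR(s,ang);return M@np.diag([-1,-1,1])
for a in(40,45):
  Rg=tf(sx,a);g=np.array([.5223,.3238,.029]);tcp=g+.002*Rg[:,2]
  print(a,step(Rg,tcp-.11*Rg[:,2]))
E
```

```text
clock: 4.35
position: [0.5204, 0.2451, 0.1935]
ee_rot: [0.023, 2.985, 0.757]
force: [-0.0, 0.1, 0.2]
width: 0.996
clock: 4.85
position: [0.5203, 0.2452, 0.1936]
ee_rot: [-1.027, -2.757, -0.731]
force: [-0.2, -0.4, -0.1]
width: 1.002
clock: 5.35
position: [0.5203, 0.2454, 0.1937]
ee_rot: [-1.82, -2.138, -0.6]
force: [-0.0, 1.0, -0.2]
width: 0.998
[-0.1954  0.3506 -0.0827  1.9705 -0.6702  0.7329  0.3773]
40 (array([-0.7688,  0.9699, -8.1958]), array([ 12.4682,   7.747 , -14.3305]))
45 (array([-0.8655,  0.282 , -8.8324]), array([ 17.4706,   7.6838, -13.9309]))
```

```bash
python3 -m creep '[[[0,0,-1,5,2.5,-4.5,1],[0,0,-2,10,5,-9,1],[-0.3,0.2,-4,15.5,7.7,-14,1],[-0.8,0.5,-6,15.5,7.7,-14,1],[-0.8,0.5,-6,15.5,7.7,-14,1]]]'
python3 - <<'E'
from h import *
st=arm.observe();print(st['joints'])
M=R.from_rotvec(st['ee_rot']).as_matrix();print('tilt',np.degrees(np.arccos(-M[2,2])),'toolz',M[:,2])
def tf(s,ang): return tiltR(s,ang)@np.diag([-1,-1,1])
for a in(40,43):
  Rg=tf(sx,a);g=np.array([.5223,.3238,.029]);tcp=g+.002*Rg[:,2]
  print(a,step(Rg,tcp-.06*Rg[:,2]),step(Rg,tcp)[0])
np.save("w5.npy",[st['position'],st['ee_rot']])
cv2.imwrite("pics/w5.png",arm.get_image("wrist")[:,:,::-1])
E
```

```text
clock: 5.85
position: [0.511, 0.2492, 0.1307]
ee_rot: [-1.916, -1.674, -0.753]
force: [-0.2, -0.4, -0.1]
width: 0.997
[ 0.0567  0.5126 -0.2489  2.1137 -1.1726  0.652   0.7277]
tilt 42.981791802936314 toolz [ 0.0903  0.6758 -0.7316]
40 (array([ 0.6152,  3.7681, -5.7255]), array([-2.9636,  0.3361, -0.3065])) [  1.1519   7.5873 -10.3218]
43 (array([ 0.5835,  3.5429, -5.9267]), array([ 0.0083, -0.0735, -0.3085])) [  1.153    7.5951 -10.3148]
```

View pics/w5.png

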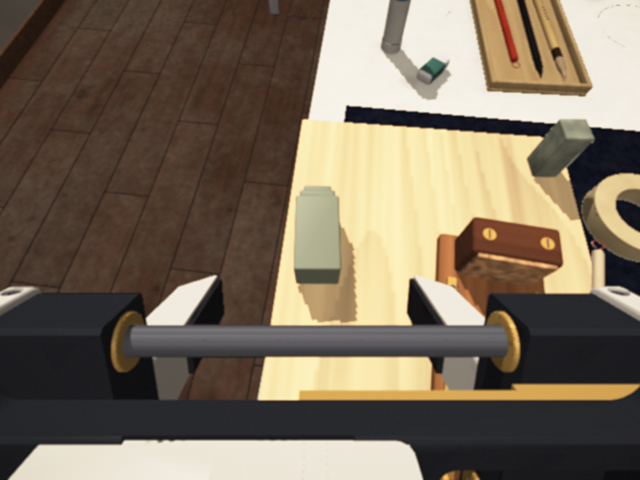

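View: stone at (317,235), centred between the fingers and aligned with the tool. Approaching along the tool axis.

```bash
python3 -m creep '[[[0.2,1.2,-2,0,0,-0.3,1],[0.4,2.4,-4,0,0,-0.3,1],[0.6,3.5,-5.9,0,0,-0.3,1],[0.6,3.5,-5.9,0,0,-0.3,1]]]'
python3 - <<'E'
from h import *
st=arm.observe();print(st['joints'])
M=R.from_rotvec(st['ee_rot']).as_matrix();print('tilt',np.degrees(np.arccos(-M[2,2])))
def tf(s,ang): return tiltR(s,ang)@np.diag([-1,-1,1])
for a in(43,):
  Rg=tf(sx,a);g=np.array([.5223,.3238,.029]);tcp=g+.002*Rg[:,2]
  print(a,step(Rg,tcp))
cv2.imwrite("pics/w6.png",arm.get_image("wrist")[:,:,::-1])
E
```

```text
clock: 6.3
position: [0.5184, 0.2864, 0.0731]
ee_rot: [-1.918, -1.673, -0.758]
force: [-0.7, -0.1, -0.3]
width: 0.999
[ 0.0979  0.6547 -0.4101  2.1091 -1.2958  0.4744  0.862 ]
tilt 43.07039084790959
43 (array([ 0.4125,  3.8731, -4.5537]), array([-0.0559,  0.1084, -0.1679]))
```

View pics/w6.png

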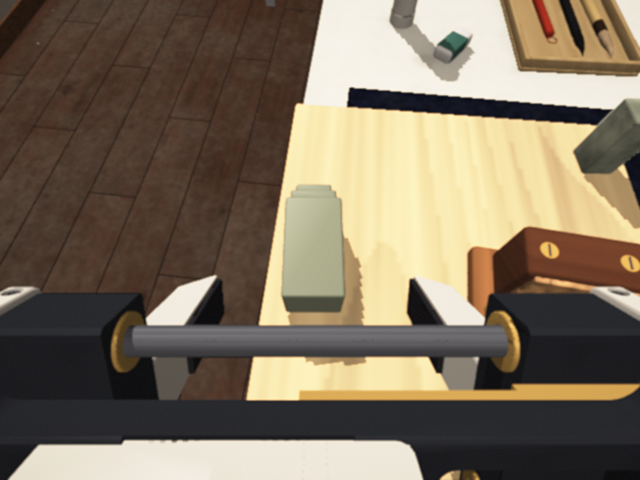

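```bash
python3 -m creep '[[[0.1,1,-1.2,0,0,0,1],[0.2,2,-2.3,0,0,0,1],[0.3,3,-3.4,0,0,0,1],[0.4,3.9,-4.4,0,0,0,1],[0.4,3.9,-4.4,0,0,0,1]]]'
python3 - <<'E'
from h import *
st=arm.observe();print(st['joints'])
M=R.from_rotvec(st['ee_rot']).as_matrix();print('tilt',np.degrees(np.arccos(-M[2,2])), M[:,1]@(-n), M[:,1]@sx,M[2,1])
def tf(s,ang): return tiltR(s,ang)@np.diag([-1,-1,1])
for a in(43,):
  Rg=tf(sx,a);g=np.array([.5223,.3238,.029]);tcp=g+.002*Rg[:,2]
  print(a,step(Rg,tcp))
cv2.imwrite("pics/w7.png",arm.get_image("wrist")[:,:,::-1])
im=arm.get_image("side")[:,:,::-1];cv2.imwrite("pics/s7.png",cv2.resize(im[120:270,230:430],None,fx=4,fy=4,interpolation=cv2.INTER_CUBIC))
E
```

```text
clock: 6.85
position: [0.5227, 0.3239, 0.0291]
ee_rot: [-1.92, -1.672, -0.759]
force: [-0.2, 0.8, 0.3]
width: 1.001
[ 0.2007  0.8206 -0.6656  2.0807 -1.3027  0.2328  0.9055]
tilt 43.01972828626736 -0.9999978762225462 -0.0007112064866914104 0.0019343566710505744
43 (array([-0.0258,  0.1298, -0.1586]), array([-0.004 ,  0.1125, -0.0408]))
```

View pics/w7.png

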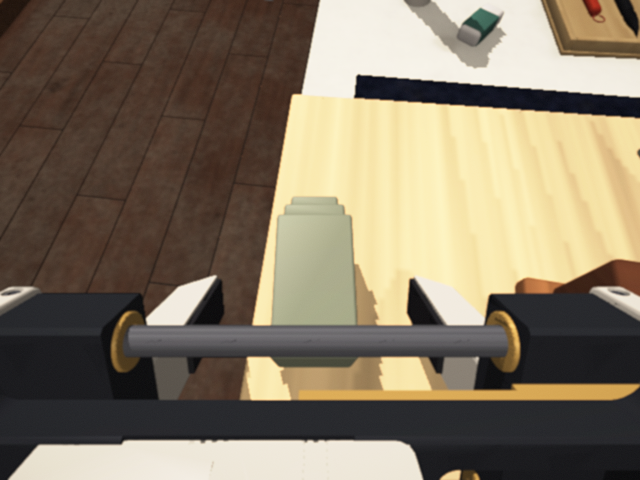

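View pics/s7.png

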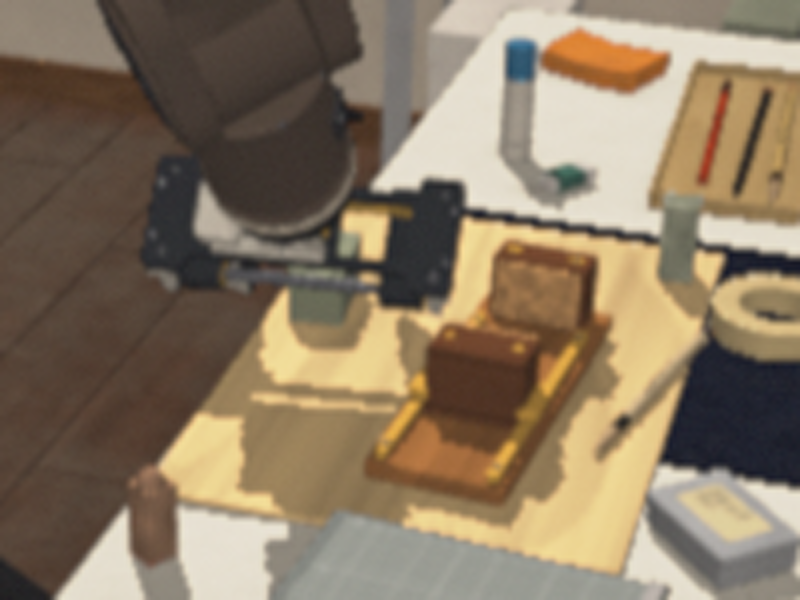

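```bash
python3 -m creep '[[[0,0.1,-0.1,0,0,0,0],[0,0.1,-0.1,0,0,0,-1],[0,0.1,-0.1,0,0,0,-1],[0,0.1,-0.1,0,0,0,-1],[0,0.1,-0.1,0,0,0,-1]]]' 30;python3 -m creep '[[[0,0,0,0,0,0,-1],[0,0,0,0,0,0,-1],[0,0,0,0,0,0,-1]]]'
python3 -m creep '[[[0,0,1,0,0,0,-1],[0,0,3,0,0,0,-1],[0,0,6,0,0,0,-1],[0,0,10,0,0,0,-1],[0,0,10,0,0,0,-1]]]'
python3 - <<'E'
from h import *
st=arm.observe();print(st['joints'],st['width'],st['force'])
cv2.imwrite("pics/w8.png",arm.get_image("wrist")[:,:,::-1])
im=arm.get_image("side")[:,:,::-1];cv2.imwrite("pics/s8.png",cv2.resize(im[120:270,230:430],None,fx=4,fy=4,interpolation=cv2.INTER_CUBIC))
E
```

```text
clock: 7.45
position: [0.5218, 0.3243, 0.0273]
ee_rot: [-1.921, -1.672, -0.757]
force: [0.3, 0.8, -0.7]
width: 0.622
clock: 7.75
position: [0.5218, 0.3243, 0.0272]
ee_rot: [-1.922, -1.672, -0.757]
force: [0.1, 1.0, -0.8]
width: 0.392
clock: 8.25
position: [0.5232, 0.3259, 0.1322]
ee_rot: [-1.918, -1.676, -0.764]
force: [0.7, -0.1, -2.4]
width: 0.391
[ 0.0709  0.5634 -0.475   2.0589 -1.1254  0.469   0.5727] 0.39143820415768177 [ 0.678  -0.1004 -2.3711]
```

View pics/w8.png

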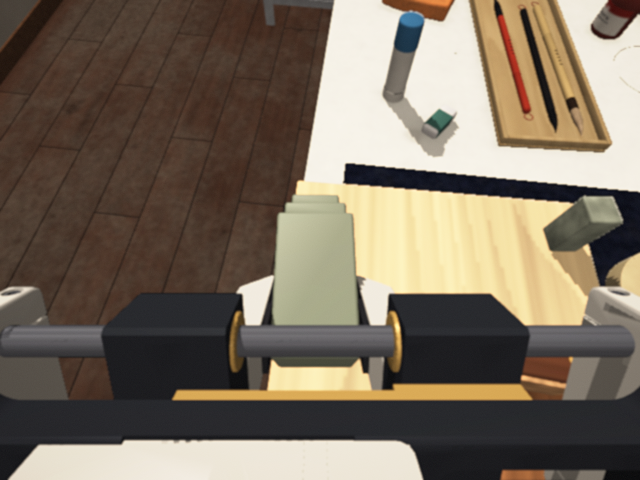

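View pics/s8.png

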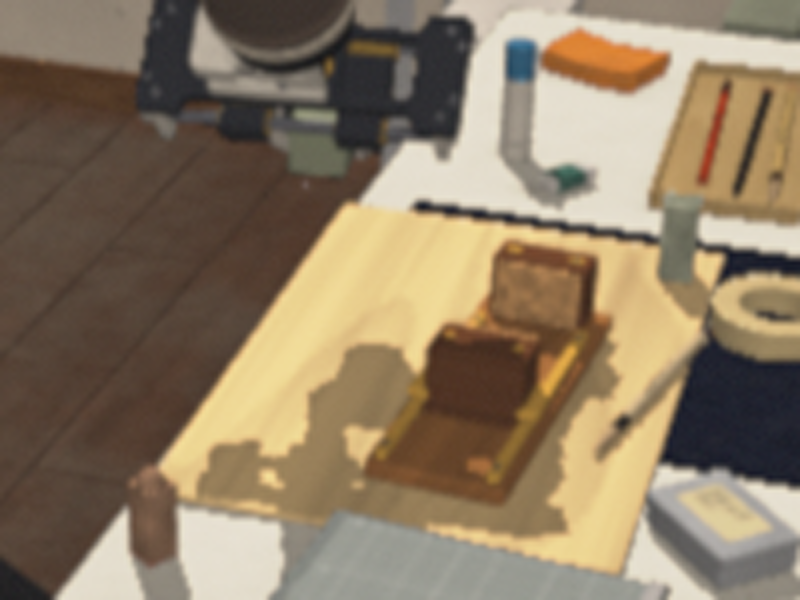

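Stone gripped (opening 0.391, i.e. 36 mm) with no slip. Computing the upright poses.

```bash
cat >> h.py <<'E'
Rs0=np.c_[sx,np.cross(zz,sx),zz]; c0=np.array([.5251,.3436,.023])
pg=np.array([.5218,.3243,.0272]); Rg0=R.from_rotvec([-1.922,-1.672,-.757]).as_matrix()
def tool_for(Rs,c):
    Rrel=Rs0.T@Rg0; prel=Rs0.T@(pg-c0)
    return Rs@Rrel, c+Rs@prel
RsT=np.c_[zz,np.cross(ux,zz),ux]
def stone_now(st):
    M=R.from_rotvec(st['ee_rot']).as_matrix(); Rs=M@Rg0.T@Rs0
    return Rs, st['position']+M@Rg0.T@(c0-pg)
def bed(X): return Rbed.T@(np.asarray(X)-B0)
E
python3 - <<'E'
from h import *
Rt,pt=tool_for(RsT,B0+Rbed@np.array([.040,0,.056+.06]))
print(Rt,pt); print(step(Rt,pt))
Rs,c=stone_now(arm.observe());print(Rs,c)
E
```

```text
[[ 0.2129  0.9498 -0.2291]
 [ 0.647  -0.3128 -0.6954]
 [-0.7322 -0.0002 -0.6811]] [0.6493 0.2592 0.1406]
(array([12.7344, -6.5099,  1.2819]), array([-87.7207,  20.5442,  -8.2161]))
[[-0.1383  0.9904 -0.0019]
 [-0.9904 -0.1383  0.0004]
 [ 0.0001  0.002   1.    ]] [0.5253 0.3436 0.1236]
```

```bash
python3 -m creep '[[[0,0,4,-7.8,1.8,-0.7,-1],[0,-1,8,-15.5,3.6,-1.5,-1],[0,-2,10,-23.3,5.4,-2.2,-1],[2,-3,11,-31,7.3,-2.9,-1],[4,-4,11,-38.8,9.1,-3.6,-1]]]';python3 -m creep '[[[1,0,0,-7.8,1.8,-0.7,-1],[2,0,0,-15.5,3.6,-1.5,-1],[3,0,0,-23.3,5.4,-2.2,-1],[4,0,0,-31,7.3,-2.9,-1],[5,0,0,-38.8,9.1,-3.6,-1]]]'
python3 - <<'E'
from h import *
st=arm.observe();print(st['joints'],st['width'])
Rt,pt=tool_for(RsT,B0+Rbed@np.array([.040,0,.056+.06]))
print(step(Rt,pt))
E
```

```text
clock: 8.85
position: [0.5636, 0.2821, 0.2403]
ee_rot: [-2.294, -1.88, -0.225]
force: [0.2, 1.5, -3.4]
width: 0.387
clock: 9.35
position: [0.6117, 0.285, 0.2352]
ee_rot: [2.252, 1.71, -0.577]
force: [1.2, -0.2, -2.4]
width: 0.388
[-0.7769  0.7737  0.2723  1.1174  0.1023  1.6467 -0.827 ] 0.3875906794305906
(array([ 3.7622, -2.58  , -9.4678]), array([-19.5999,   3.9354,  -1.772 ]))
```

```bash
python3 -m creep '[[[1,-1,-1,-7,1.4,-0.6,-1],[2,-2,-2,-14,2.8,-1.2,-1],[3.7,-2.6,-4,-19.6,3.9,-1.8,-1],[3.7,-2.6,-6,-19.6,3.9,-1.8,-1],[3.7,-2.6,-6,-19.6,3.9,-1.8,-1]]]'
python3 - <<'E'
from h import *
st=arm.observe();print(st['joints'],st['width'])
Rt,pt=tool_for(RsT,B0+Rbed@np.array([.040,0,.056+.06]))
print(step(Rt,pt))
for k in("side","scene"):
  im=arm.get_image(k)[:,:,::-1]; cv2.imwrite(f"pics/{k}9.png",cv2.resize(im[120:270,230:430] if k=="side" else im[120:270,200:400],None,fx=4,fy=4,interpolation=cv2.INTER_CUBIC))
cv2.imwrite("pics/w9.png",arm.get_image("wrist")[:,:,::-1])
E
```

```text
clock: 9.85
position: [0.647, 0.2576, 0.1698]
ee_rot: [2.041, 1.48, -0.893]
force: [-0.0, -0.1, -1.7]
width: 0.393
[-0.7922  1.0564  0.3486  0.8936  0.2206  1.8602 -0.8358] 0.392520453885123
(array([ 0.2327,  0.1601, -2.9217]), array([-0.1499, -0.2882,  0.0183]))
```

View pics/side9.png

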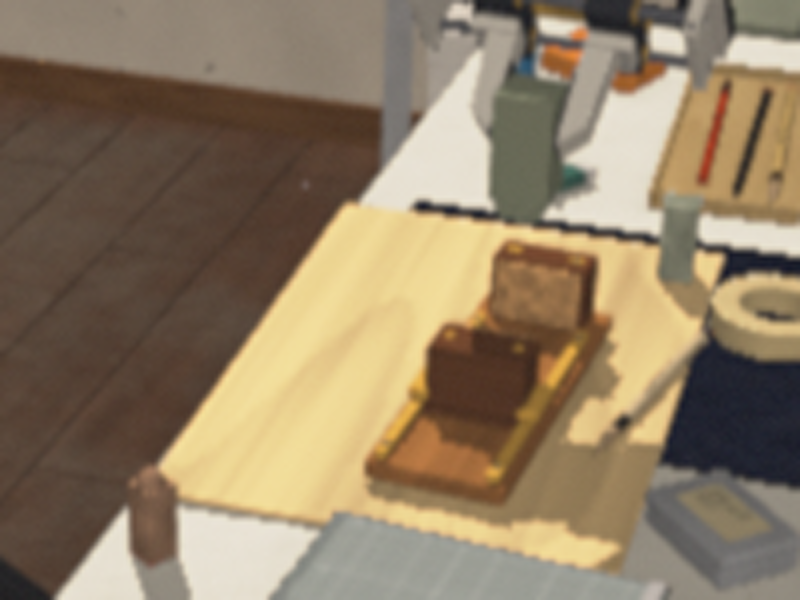

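View pics/scene9.png

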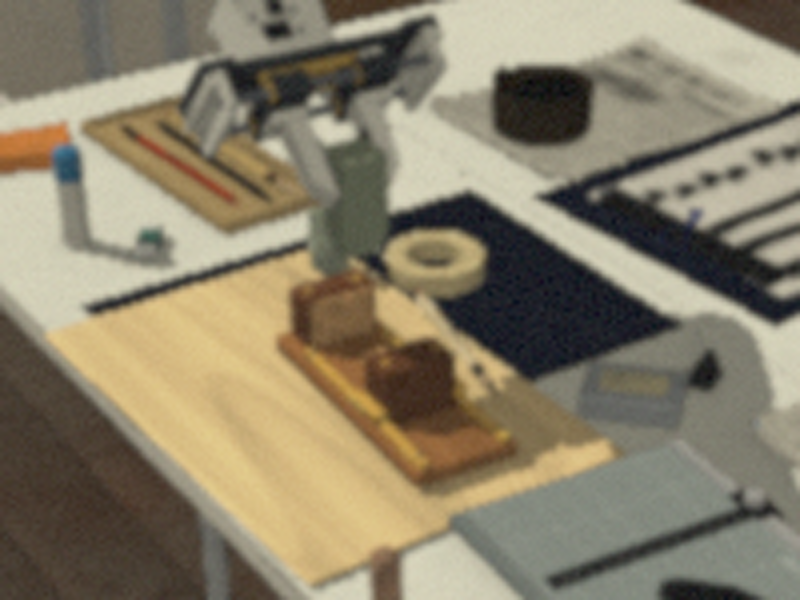

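View pics/w9.png

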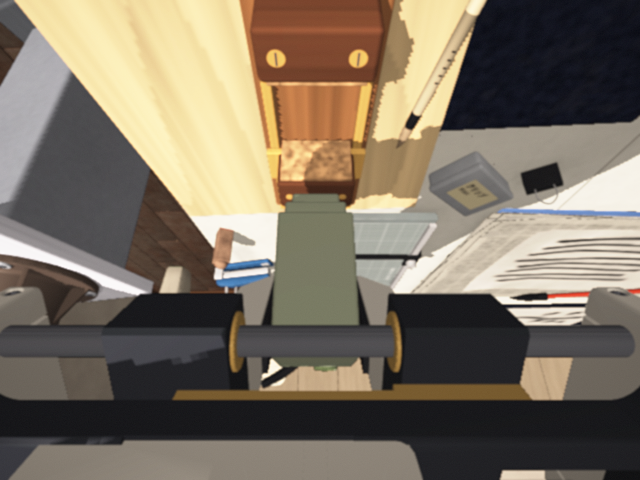

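Stone is upright (side: at (525,140); wrist: stone column 316 matches the fixed-jaw screws' middle 316). Lowering to about 15 mm above the base.

```bash
python3 -m creep '[[[0.2,0.2,-1.5,0,0,0,-1],[0.2,0.2,-3,0,0,0,-1],[0.2,0.2,-5,0,0,0,-1],[0.2,0.2,-7.4,0,0,0,-1],[0.2,0.2,-7.4,0,0,0,-1]]]'
python3 -m creep '[[[0,0,0,0,0,0,-1]]]'
python3 - <<'E'
from h import *
st=arm.observe();print(st['joints'],st['width'],st['force'])
Rt,pt=tool_for(RsT,B0+Rbed@np.array([.040,0,.056]))
print(step(Rt,pt))
Rs,c=stone_now(st);print(Rs[:,0],bed(c))
for k in("side","scene"):
  im=arm.get_image(k)[:,:,::-1]; cv2.imwrite(f"pics/{k}10.png",cv2.resize(im[120:270,230:430] if k=="side" else im[120:270,200:400],None,fx=4,fy=4,interpolation=cv2.INTER_CUBIC))
cv2.imwrite("pics/w10.png",arm.get_image("wrist")[:,:,::-1])
np.save("w10.npy",[st['position'],st['ee_rot']])
E
```

```text
clock: 10.5
position: [0.6486, 0.2595, 0.098]
ee_rot: [2.041, 1.478, -0.89]
force: [-0.9, -0.5, -2.7]
width: 0.389
clock: 10.6
position: [0.6503, 0.26, 0.102]
ee_rot: [2.043, 1.476, -0.883]
force: [0.9, -0.8, -1.7]
width: 0.392
[-0.7909  1.1203  0.3363  0.9194  0.2032  1.7746 -0.8813] 0.3918205044105556 [ 0.8577 -0.8049 -1.6959]
(array([-0.098 , -0.0723, -2.145 ]), array([-0.2098,  0.15  ,  0.0253]))
[-0.0026 -0.0037  1.    ] [ 0.0411 -0.0007  0.0774]
```

View pics/side10.png

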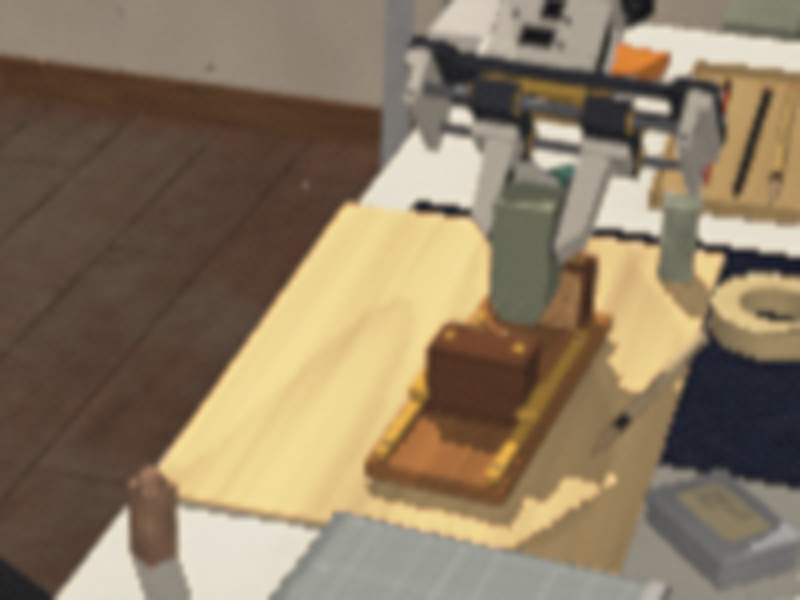

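View pics/w10.png

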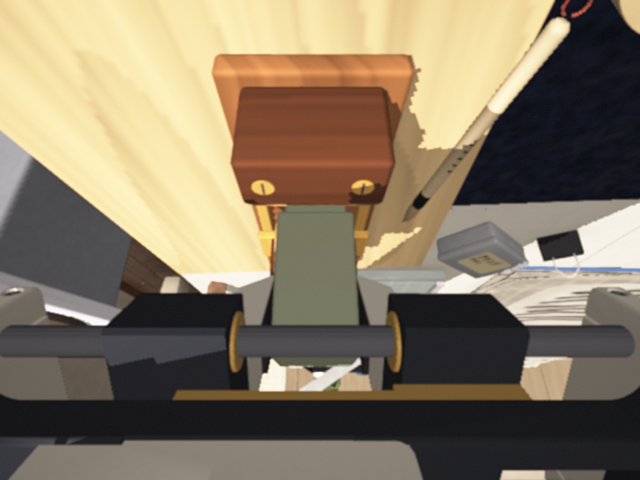

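View pics/scene10.png

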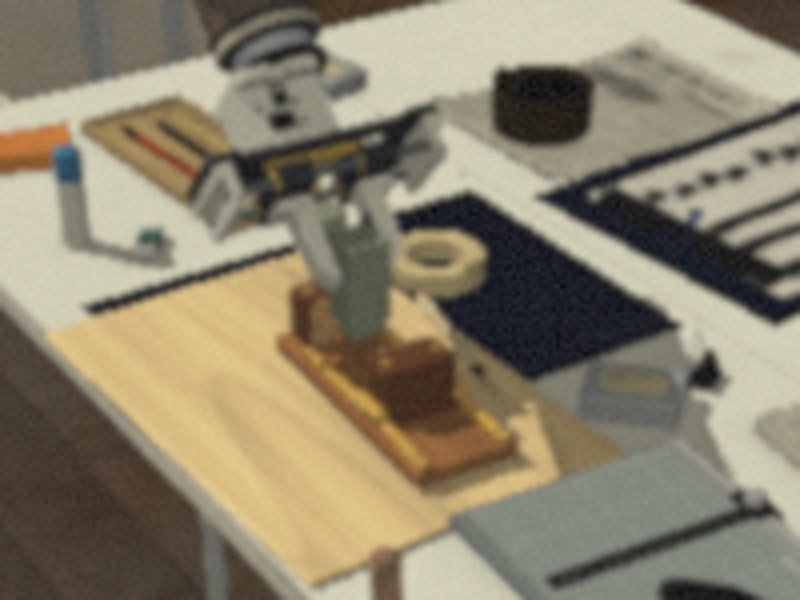

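```bash
python3 -m creep '[[[-0.1,-0.1,-0.8,0,0,0,-1],[-0.1,-0.1,-1.4,0,0,0,-1],[-0.1,-0.1,-1.8,0,0,0,-1],[-0.1,-0.1,-1.8,0,0,0,-1]]]'
python3 -m creep '[[[0,0,-0.1,0,0,0,-1],[0,0,-0.2,0,0,0,-1],[0,0,-0.2,0,0,0,-1]]]'
python3 - <<'E'
from h import *
st=arm.observe();print(st['force'],st['ft_torque'])
Rs,c=stone_now(st);print(Rs,bed(c))
E
```

```text
clock: 11.15
position: [0.6494, 0.2591, 0.0842]
ee_rot: [2.044, 1.477, -0.882]
force: [0.1, 1.2, -1.8]
width: 0.39
clock: 11.45
position: [0.6498, 0.2593, 0.0833]
ee_rot: [2.044, 1.477, -0.88]
force: [-0.6, 0.4, -2.7]
width: 0.389
[-0.5822  0.426  -2.6943] [ 1.0635 -0.2435  0.0099]
[[-0.0047  0.9493  0.3144]
 [-0.0054 -0.3144  0.9493]
 [ 1.      0.0027  0.0066]] [ 0.0404 -0.0005  0.0587]
```

```bash
python3 -m creep '[[[0,0,-0.1,0,0,0,-1],[0,0,-0.1,0,0,0,-1],[0,0,-0.1,0,0,0,-1]]]';python3 -m creep '[[[0,0,-0.1,0,0,0,-1],[0,0,-0.1,0,0,0,-1],[0,0,-0.1,0,0,0,-1]]]'
python3 - <<'E'
from h import *
st=arm.observe();print(st['force'],st['ft_torque'])
Rs,c=stone_now(st);print(Rs[:,0],bed(c))
E
```

```text
clock: 11.75
position: [0.6498, 0.2593, 0.0823]
ee_rot: [2.044, 1.477, -0.88]
force: [-0.2, -0.0, -2.9]
width: 0.389
clock: 12.05
position: [0.6498, 0.2593, 0.0812]
ee_rot: [2.044, 1.477, -0.88]
force: [0.8, 0.0, -2.5]
width: 0.393
[ 0.7545  0.0022 -2.517 ] [ 1.1527 -0.2719  0.047 ]
[-0.0045 -0.0054  1.    ] [ 0.0403 -0.0005  0.0566]
```

```bash
for i in 1 2 3; do python3 -m creep '[[[0,0,-0.05,0,0,0,-1],[0,0,-0.05,0,0,0,-1]]]' | sed -n '2p;4p';done
```

```text
position: [0.6498, 0.2593, 0.0807]
force: [0.5, 0.2, -2.4]
position: [0.6498, 0.2593, 0.0803]
force: [0.6, -0.4, -1.0]
position: [0.6499, 0.2593, 0.0803]
force: [-0.3, 0.3, 2.6]
```

Contact: z stopped at 0.0803 and the force changed sign; the stone's computed z in the bed frame is 0.0557. Releasing.

```bash
python3 -m creep '[[[0,0,0,0,0,0,0],[0,0,0,0,0,0,0.4],[0,0,0,0,0,0,0.4],[0,0,0,0,0,0,0.4],[0,0,0,0,0,0,0.4]]]'
python3 -m creep '[[[0,0,0,0,0,0,0.4],[0,0,0,0,0,0,0.4]]]'
python3 - <<'E'
from h import *
for k in("side",):
  im=arm.get_image(k)[:,:,::-1]; cv2.imwrite(f"pics/{k}11.png",cv2.resize(im[120:270,230:430],None,fx=4,fy=4,interpolation=cv2.INTER_CUBIC))
E
```

```text
clock: 13.15
position: [0.6498, 0.2593, 0.0797]
ee_rot: [2.044, 1.477, -0.88]
force: [-0.5, 0.6, 0.9]
width: 0.696
clock: 13.35
position: [0.6498, 0.2593, 0.0797]
ee_rot: [2.044, 1.477, -0.88]
force: [-0.0, -0.2, -0.0]
width: 0.698
```

View pics/side11.png

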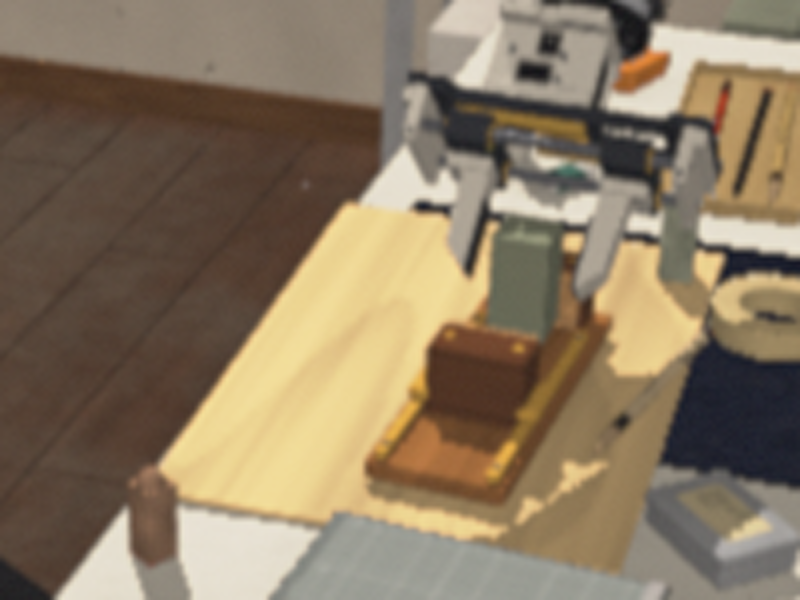

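The stone stands free between the open fingers, at (525,275) in the zoom. Backing out along the tool axis, then up.

```bash
python3 -m creep '[[[0.3,1,1,0,0,0,0.4],[0.9,2.8,2.7,0,0,0,0.4],[1.6,4.9,4.8,0,0,0,0.4],[2,6,9,0,0,0,0.4],[2,6,13,0,0,0,0.4]]]'
python3 - <<'E'
from h import *
st=arm.observe();print(st['position'],st['joints'])
Rd=np.c_[ux,-uy,-zz]  # tool down, tool x along +bed x (camera left)
Rd2=np.c_[uy,ux,-zz]; Rd3=np.c_[-uy,-ux,-zz]
for M in(Rd,Rd2,Rd3): print(step(M,B0+Rbed@[-.1,0,.2]))
cv2.imwrite("pics/w12.png",arm.get_image("wrist")[:,:,::-1])
E
```

```text
clock: 13.9
position: [0.6644, 0.3126, 0.1858]
ee_rot: [2.042, 1.483, -0.88]
force: [0.8, -0.5, -2.0]
width: 0.7
[0.6644 0.3126 0.1858] [-0.8915  1.206   0.7683  0.6532 -0.101   1.9984 -0.6674]
(array([ -5.9841, -19.0456,   1.9231]), array([ 44.2718, -14.5739,  -0.2671]))
(array([ -5.9841, -19.0456,   1.9231]), array([45.9539, 23.1918, 84.2882]))
(array([ -5.9841, -19.0456,   1.9231]), array([ 23.2215, -46.0128, -84.8139]))
```

View pics/w12.png

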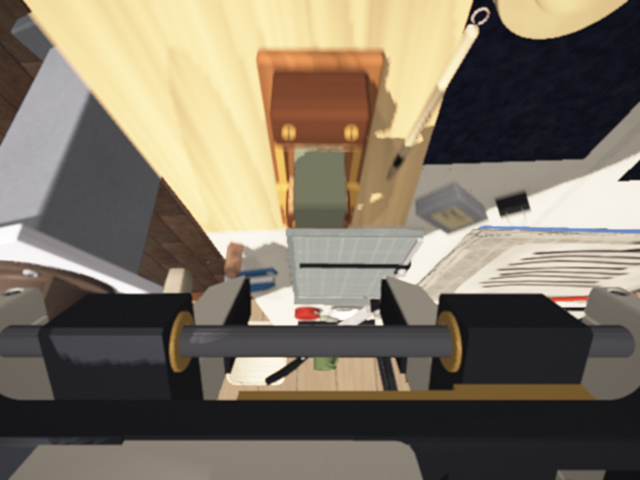

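The stone stands squarely in line with the bed (wrist view (320,185), between the rails). Going over to the back of the sliding jaw with the fingers shut and the tool leaning 15°.

```bash
python3 -m creep '[[[-0.5,-1,3,7.8,-2.6,0,0],[-1,-3,6,15.6,-5.2,0,-1],[-2,-6,6,23.4,-7.7,0,-1],[-3.5,-10,6,31.2,-10.3,0,-1],[-5,-14,6,39,-12.9,0,-1]]]' 30;python3 -m creep '[[[-1,-4,0,7,-2.3,0,-1],[-1,-5,0,13,-4.3,0,-1],[-1,-5,0,19.5,-6.4,0,-1],[-1,-5,0,19.5,-6.4,0,-1]]]'
cat >> h.py <<'E'
a=np.radians(15);Rp=np.c_[np.cos(a)*ux+np.sin(a)*zz,-uy,np.sin(a)*ux-np.cos(a)*zz]
def ptip(st):
    M=R.from_rotvec(st['ee_rot']).as_matrix();return bed(st['position']+M@np.array([.0095,0,.017]))
E
python3 - <<'E'
from h import *
st=arm.observe();print(st['position'],st['joints'],st['width'])
print(ptip(st),step(Rp,B0+Rbed@[-.10,0,.10]))
print(np.linalg.det(Rp))
cv2.imwrite("pics/w13.png",arm.get_image("wrist")[:,:,::-1])
im=arm.get_image("side")[:,:,::-1]; cv2.imwrite(f"pics/s13.png",cv2.resize(im[120:270,230:430],None,fx=4,fy=4,interpolation=cv2.INTER_CUBIC))
np.save("w13.npy",[st['position'],st['ee_rot']])
E
```

```text
clock: 14.45
position: [0.6147, 0.1714, 0.2501]
ee_rot: [2.496, 1.803, -0.102]
force: [1.8, -0.9, 0.2]
width: 0.317
clock: 14.85
position: [0.6046, 0.1168, 0.2502]
ee_rot: [-2.42, -1.729, -0.327]
force: [0.4, -0.6, 0.6]
width: 0.011
[0.6046 0.1168 0.2502] [-0.5712  0.3868  0.5891  1.7447 -0.5387  1.0345 -0.0855] 0.01074436633004123
[-0.0915 -0.0019  0.2312] (array([  0.003 ,   0.5404, -14.5161]), array([-0.0558,  0.3582,  0.6507]))
0.9999999999999999
```

View pics/w13.png

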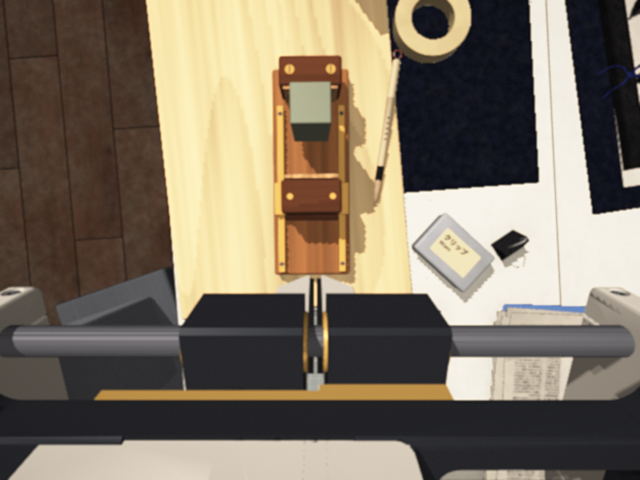

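View pics/s13.png

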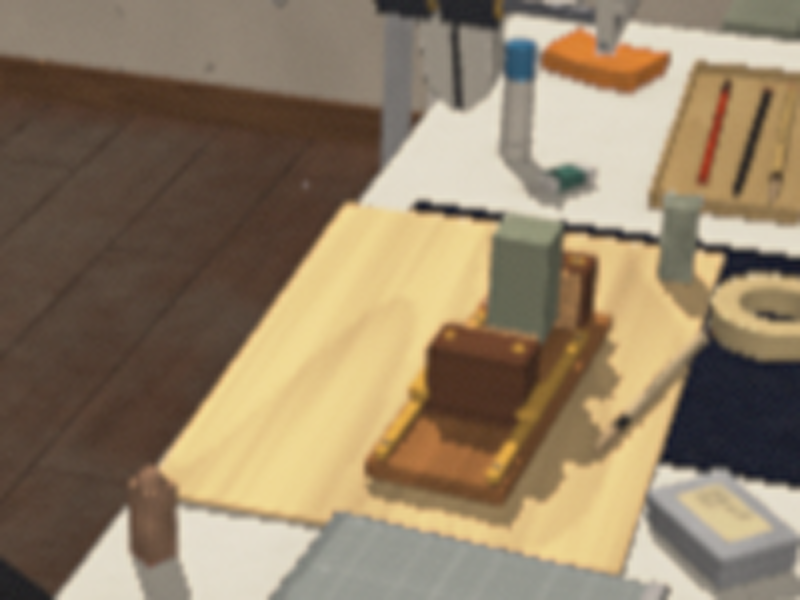

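```bash
python3 -m creep '[[[-0.2,0.1,-4,0,0.3,0.6,-1],[-0.2,0.1,-8,0,0.3,0.6,-1],[-0.2,0.1,-12,0,0.3,0.6,-1],[-0.2,0.1,-16,0,0.3,0.6,-1],[-0.2,0.1,-18,0,0.3,0.6,-1]]]';python3 -m creep '[[[0,0,0,0,0,0,-1],[0,0,0,0,0,0,-1]]]'
python3 - <<'E'
from h import *
p,r=np.load('w13.npy');c=T_of('wrist',dict(position=p,ee_rot=r))
print('stone top',bed(onz(c,(311,100),.101)), 'pins',bed(onz(c,(290,196),.063)),bed(onz(c,(332,196),.063)))
st=arm.observe();print(ptip(st),step(Rp,B0+Rbed@[-.10,0,.10])[1],st['force'])
im=arm.get_image("side")[:,:,::-1]; cv2.imwrite(f"pics/s14.png",cv2.resize(im[120:270,230:430],None,fx=4,fy=4,interpolation=cv2.INTER_CUBIC))
E
```

```text
clock: 15.45
position: [0.6012, 0.1264, 0.0647]
ee_rot: [-2.396, -1.755, -0.305]
force: [-0.8, 0.6, 0.4]
width: 0.0
clock: 15.65
position: [0.6035, 0.125, 0.0689]
ee_rot: [-2.399, -1.753, -0.313]
force: [0.4, -0.8, -0.3]
width: 0.003
stone top [ 0.043  -0.0006  0.096 ] pins [-0.0364  0.0211  0.058 ] [-0.0368 -0.0201  0.058 ]
[-0.0841  0.0021  0.0499] [ 0.0963 -0.0818 -0.6228] [ 0.3915 -0.8447 -0.3291]
```

View pics/s14.png

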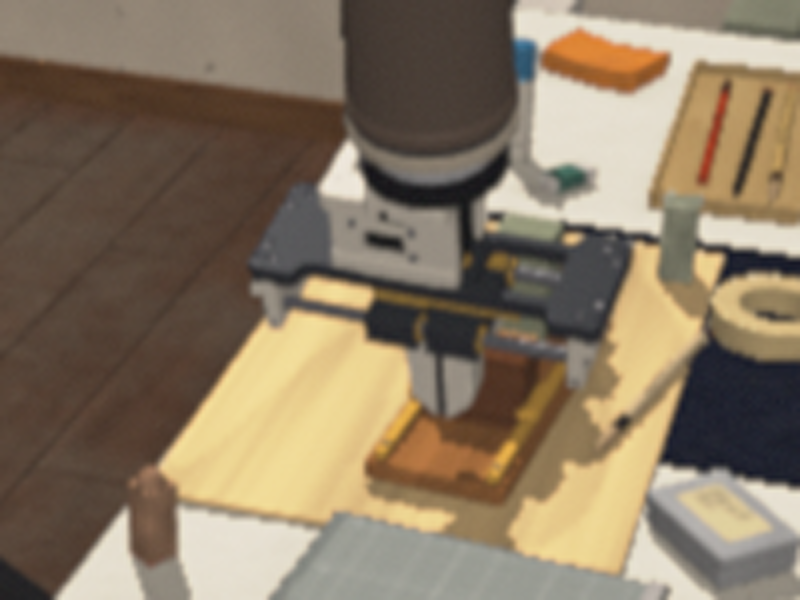

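Stone measured at bed x 42 mm, y -0.6 mm, pins as before. Lowering to push height and approaching the jaw's back.

```bash
python3 -m creep '[[[0.2,-0.1,-0.7,0,0,-0.5,-1],[0.2,-0.1,-1.4,0,0,-0.5,-1],[0.2,-0.1,-1.4,0,0,-0.5,-1],[0.5,0.8,-1.4,0,0,-0.5,-1],[0.8,1.8,-1.4,0,0,-0.5,-1]]]';python3 -m creep '[[[0,0,0,0,0,0,-1],[0,0,0,0,0,0,-1]]]'
cat > q.py <<'E'
from h import *
st=arm.observe();print(ptip(st),'F bed',Rbed.T@st['force'],st['clock'])
E
python3 q.py
```

```text
clock: 16.2
position: [0.6117, 0.1413, 0.0555]
ee_rot: [-2.411, -1.738, -0.317]
force: [0.2, -1.0, -0.3]
width: 0.006
clock: 16.4
position: [0.6113, 0.1417, 0.0552]
ee_rot: [-2.409, -1.741, -0.317]
force: [0.3, -0.4, 1.0]
width: 0.006
[-0.0658 -0.0002  0.0362] F bed [-0.2602 -0.4421  1.0331] 16.4
```

```bash
python3 -m creep '[[[0.1,0.3,0,0,0,0,-1],[0.2,0.6,0,0,0,0,-1],[0.3,0.95,0,0,0,0,-1],[0.4,1.2,0,0,0,0,-1],[0.47,1.42,0,0,0,0,-1]]]'; python3 q.py; python3 -m creep '[[[0.1,0.3,0,0,0,0,-1],[0.2,0.6,0,0,0,0,-1],[0.3,0.95,0,0,0,0,-1],[0.3,0.95,0,0,0,0,-1]]]';python3 q.py
```

```text
clock: 16.9
position: [0.6156, 0.1539, 0.0549]
ee_rot: [-2.412, -1.738, -0.314]
force: [-3.8, -5.5, 4.7]
width: 0.004
[-0.0529 -0.0005  0.0359] F bed [-6.3851  1.9387  4.7369] 16.9
clock: 17.3
position: [0.6187, 0.1636, 0.0549]
ee_rot: [-2.412, -1.739, -0.315]
force: [-2.5, -3.9, 1.0]
width: 0.001
[-0.0427 -0.0004  0.0359] F bed [-4.5157  1.1913  1.0422] 17.3
```

```bash
python3 -m creep '[[[0.1,0.3,0,0,0,0,-1],[0.2,0.6,0,0,0,0,-1],[0.3,0.95,0,0,0,0,-1],[0.4,1.2,0,0,0,0,-1],[0.5,1.5,0,0,0,0,-1]]]'; python3 q.py; python3 -m creep '[[[0.05,0.15,0,0,0,0,-1],[0.1,0.3,0,0,0,0,-1],[0.15,0.45,0,0,0,0,-1],[0.2,0.6,0,0,0,0,-1],[0.2,0.6,0,0,0,0,-1]]]';python3 q.py
python3 - <<'E'
from h import *
st=arm.observe()
cv2.imwrite("pics/w15.png",arm.get_image("wrist")[:,:,::-1])
for k in("side","scene"):
  im=arm.get_image(k)[:,:,::-1]; cv2.imwrite(f"pics/{k}15.png",cv2.resize(im[120:270,230:430] if k=="side" else im[120:270,200:400],None,fx=4,fy=4,interpolation=cv2.INTER_CUBIC))
E
```

```text
clock: 17.8
position: [0.6236, 0.178, 0.0549]
ee_rot: [-2.413, -1.738, -0.314]
force: [-3.6, -6.3, 3.2]
width: 0.008
[-0.0275 -0.0005  0.0359] F bed [-7.1615  1.4402  3.1611] 17.8
clock: 18.3
position: [0.6257, 0.1843, 0.0549]
ee_rot: [-2.412, -1.738, -0.315]
force: [-1.8, -4.1, 3.4]
width: 0.009
[-0.0208 -0.0005  0.0359] F bed [-4.398   0.3918  3.3778] 18.3
```

View pics/w15.png

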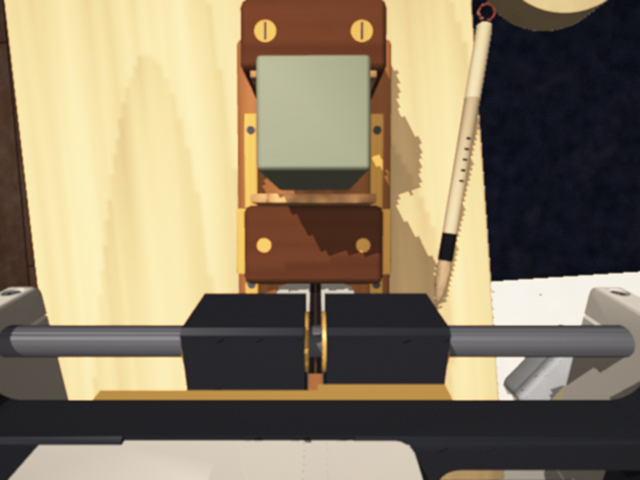

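View pics/scene15.png

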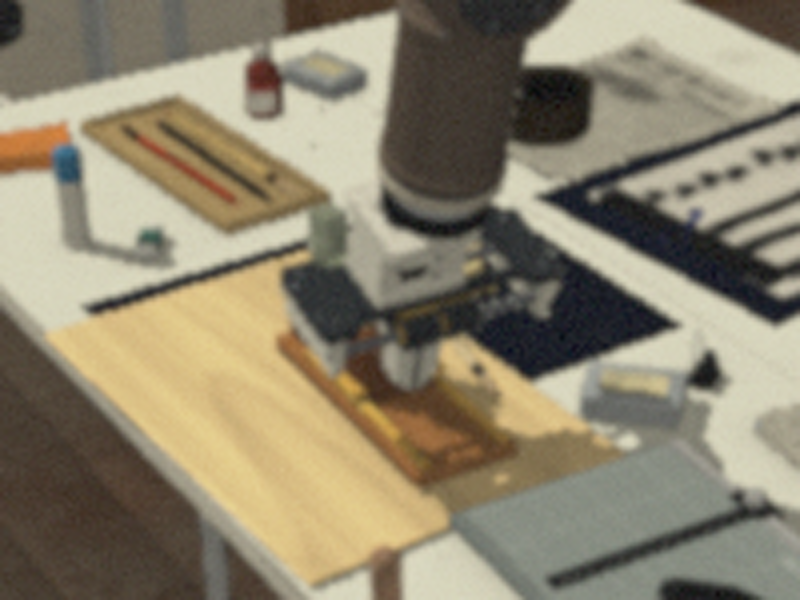

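Stone is square and centred ahead of the jaw (wrist view: stone 257–370, jaw cork at row 198). Continuing slowly.

```bash
for i in 1 2 3; do python3 -m creep '[[[0.03,0.1,0,0,0,0,-1],[0.06,0.19,0,0,0,0,-1],[0.09,0.28,0,0,0,0,-1],[0.13,0.38,0,0,0,0,-1],[0.13,0.38,0,0,0,0,-1]]]'>/dev/null; python3 q.py;done
```

```text
[-0.0169 -0.0005  0.0359] F bed [-5.8117  0.9642  2.6397] 18.95
[-0.0134 -0.0006  0.0359] F bed [-7.5481  2.1098  4.2631] 19.45
[-0.0093 -0.0006  0.0359] F bed [-6.5211  1.4977  3.8802] 19.95
```

```bash
for i in 1 2 3; do python3 -m creep '[[[0.02,0.05,0,0,0,0,-1],[0.03,0.1,0,0,0,0,-1],[0.03,0.1,0,0,0,0,-1]]]'>/dev/null; python3 q.py;done
python3 - <<'E'
from h import *
cv2.imwrite("pics/w16.png",arm.get_image("wrist")[:,:,::-1])
E
```

```text
[-0.0083 -0.0005  0.0359] F bed [-6.0005  1.9795  4.041 ] 20.25
[-0.0074 -0.0006  0.0359] F bed [-7.4077  2.3013  5.6234] 20.55
[-0.0069 -0.0006  0.0359] F bed [-9.6406  2.522   5.1355] 20.85
```

View pics/w16.png

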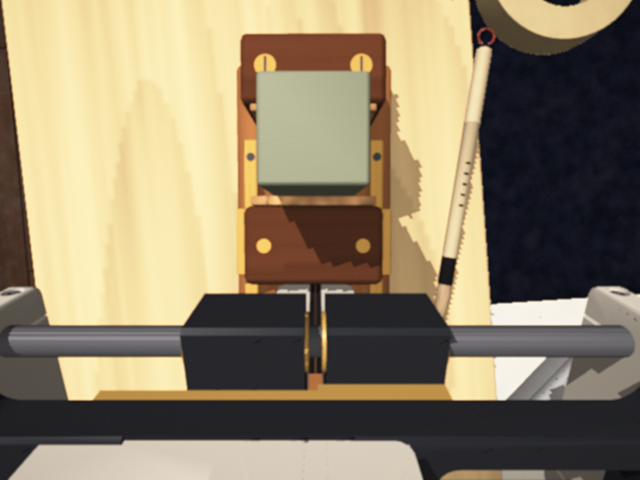

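Force starts to rise as the jaw's back nears -7 mm. Half-millimetre steps now; stopping around 15 N of push.

```bash
for i in 1 2; do python3 -m creep '[[[0.01,0.05,0,0,0,0,-1],[0.01,0.05,0,0,0,0,-1],[0.01,0.05,0,0,0,0,-1]]]'>/dev/null; python3 q.py;done
```

```text
[-0.0067 -0.0006  0.0358] F bed [-9.5488  2.9417  4.6032] 21.2
[-0.0065 -0.0006  0.0358] F bed [-11.6786   2.5168   7.0974] 21.5
```

```bash
python3 -m creep '[[[0.01,0.05,0,0,0,0,-1],[0.01,0.05,0,0,0,0,-1],[0.01,0.05,0,0,0,0,-1]]]'>/dev/null; python3 q.py
```

```text
[-0.0063 -0.0006  0.0358] F bed [-11.0976   2.9747   7.6408] 21.8
```

```bash
for i in 1 2 3; do python3 -m creep '[[[0.01,0.05,0,0,0,0,-1],[0.01,0.05,0,0,0,0,-1],[0.01,0.05,0,0,0,0,-1]]]'>/dev/null; python3 q.py;done
```

```text
[-0.0061 -0.0006  0.0358] F bed [-13.004    4.1697   8.7033] 22.1
[-0.0059 -0.0006  0.0358] F bed [-13.8637   4.1205   8.3826] 22.4
[-0.0057 -0.0006  0.0358] F bed [-15.2077   4.3676   9.1376] 22.7
```

```bash
for i in 1 2; do python3 -m creep '[[[0.01,0.05,0,0,0,0,-1],[0.01,0.05,0,0,0,0,-1],[0.01,0.05,0,0,0,0,-1]]]'>/dev/null; python3 q.py;done
python3 - <<'E'
from h import *
st=arm.observe();np.save("w17.npy",[st['position'],st['ee_rot']])
cv2.imwrite("pics/w17.png",arm.get_image("wrist")[:,:,::-1])
E
```

```text
[-0.0055 -0.0006  0.0357] F bed [-16.1782   3.6082   9.953 ] 23.0
[-0.0053 -0.0006  0.0357] F bed [-16.1659   4.3912  11.0118] 23.3
```

View pics/w17.png

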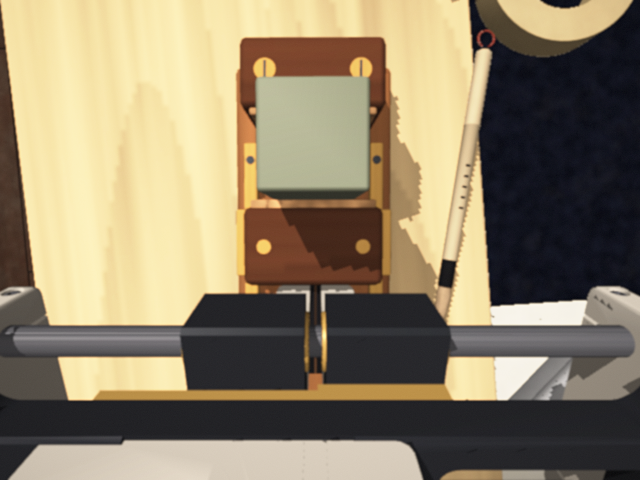

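Run:
```python
from h import *
p,r=np.load('w17.npy');c=T_of('wrist',dict(position=p,ee_rot=r))
for q in[(257,77),(369,77),(257,190),(370,190)]: print(bed(onz(c,q,.101)))
for q in[(264,68),(361,68),(264,246),(362,246)]: print('scr/pin',bed(onz(c,q,.063)))
```

```text
[0.0676 0.017  0.096 ]
[ 0.0674 -0.0177  0.096 ]
[0.0327 0.0174 0.096 ]
[ 0.0325 -0.0181  0.096 ]
scr/pin [0.0867 0.0202 0.058 ]
scr/pin [ 0.0866 -0.0202  0.058 ]
scr/pin [0.0125 0.021  0.058 ]
scr/pin [ 0.0123 -0.0207  0.058 ]
```

Force 16 N with a stiffness of about 4 N/mm means corks compressing, so the stone is home. The stone's top face is square and centred, with bed y about -0.3 mm. Backing off.

```bash
python3 -m creep '[[[-0.1,-0.3,0,0,0,0,-1],[-0.3,-0.9,0,0,0,0,-1],[-0.7,-2,0,0,0,0,-1],[-1.2,-3.5,0,0,0,0,-1],[-1.5,-4.5,0,0,0,0,-1]]]'; python3 q.py; python3 -m creep '[[[0,0,4,0,0,0,-1],[0,-1,8,0,0,0,-1],[0,-2,12,0,0,0,-1],[0,-2,16,0,0,0,-1],[0,-2,16,0,0,0,-1]]]'
python3 - <<'E'
from h import *
st=arm.observe();np.save("w18.npy",[st['position'],st['ee_rot']])
w=arm.get_image("wrist")[:,:,::-1];cv2.imwrite("pics/w18.png",cv2.resize(w[40:300,200:420],None,fx=2.3,fy=2.3,interpolation=cv2.INTER_CUBIC))
for k in("side","scene"):
  im=arm.get_image(k)[:,:,::-1]; cv2.imwrite(f"pics/{k}18.png",cv2.resize(im[150:250,310:430] if k=="side" else im[160:260,240:360],None,fx=6,fy=6,interpolation=cv2.INTER_CUBIC))
E
```

```text
clock: 23.85
position: [0.616, 0.157, 0.0551]
ee_rot: [-2.412, -1.738, -0.316]
force: [-0.1, -0.2, 0.3]
width: 0.005
[-0.0498  0.      0.0361] F bed [-0.2336  0.042   0.3062] 23.85
clock: 24.35
position: [0.6195, 0.1376, 0.2211]
ee_rot: [-2.413, -1.739, -0.33]
force: [0.1, 0.9, 0.2]
width: 0.005
```

View pics/side18.png

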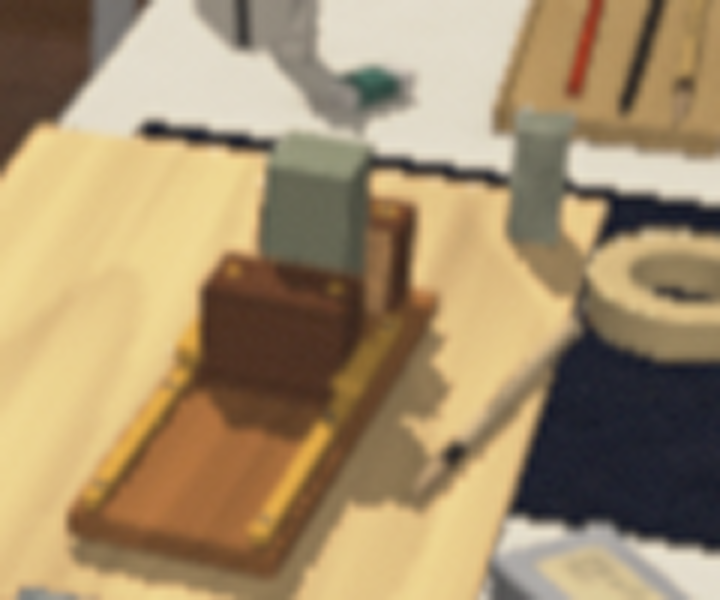

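View pics/scene18.png

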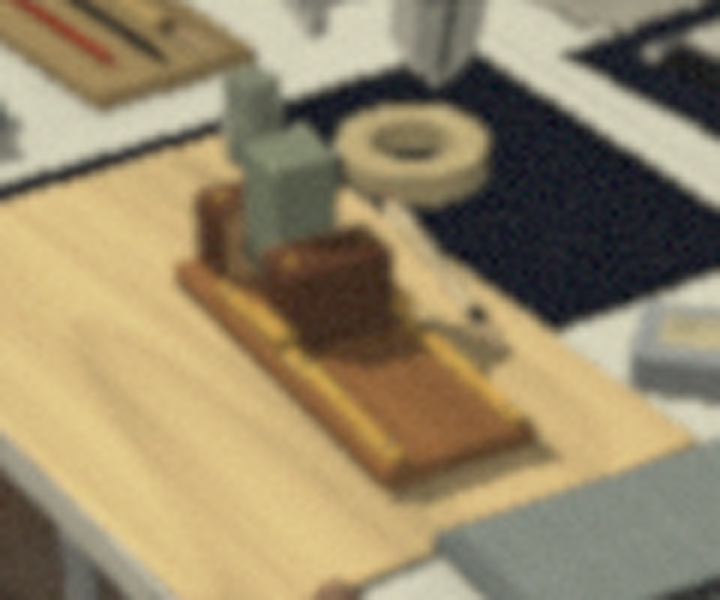

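View pics/w18.png

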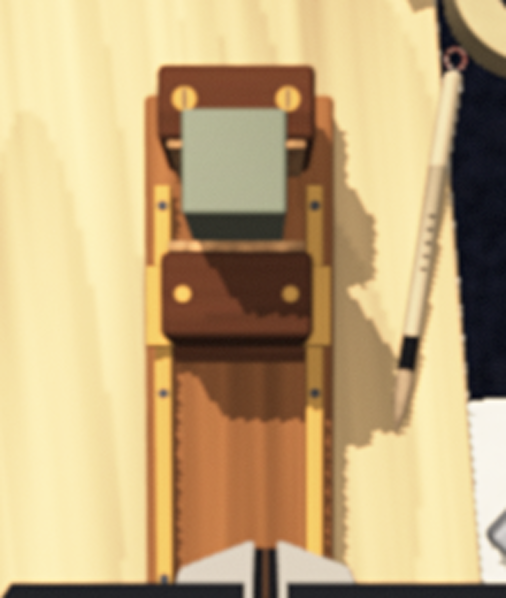

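```bash
python3 - <<'E'
from h import *
p,r=np.load('w18.npy');c=T_of('wrist',dict(position=p,ee_rot=r))
def px(u,v): return (200+(u+.5)/2.3-.5,40+(v+.5)/2.3-.5)
for n_,q,z in[('top back L',(182,108),.101),('top back R',(286,108),.101),('top front L',(182,212),.101),('top front R',(286,212),.101),('face at jaw height L',(184,239),.063),('cork front',(235,242),.063),('slide wood front',(235,252),.063),('pins',(182,293),.063),('pins R',(290,293),.063),('fix screw',(184,98),.063),('fixscr R',(288,98),.063),('fix wood front',(175,140),.063),('fix cork front',(175,148),.063),('rail scr',(162,205),.027),('rail scr2',(163,393),.027)]:
    print(n_,bed(onz(c,px(*q),z)))
w=cv2.imread
E
python3 - <<'E'
import cv2
from cell import arm
w=arm.get_image("wrist")[:,:,::-1]
cv2.imwrite("pics/w19.png",cv2.resize(w[75:155,260:345],None,fx=7,fy=7,interpolation=cv2.INTER_CUBIC))
E
```

```text
top back L [0.0676 0.0177 0.096 ]
top back R [ 0.0676 -0.0177  0.096 ]
top front L [0.0326 0.0179 0.096 ]
top front R [ 0.0326 -0.0176  0.096 ]
face at jaw height L [0.0323 0.0207 0.058 ]
cork front [0.0311 0.0009 0.058 ]
slide wood front [0.0272 0.0009 0.058 ]
pins [0.0114 0.0216 0.058 ]
pins R [ 0.0114 -0.0204  0.058 ]
fix screw [0.0863 0.0204 0.058 ]
fixscr R [ 0.0864 -0.0198  0.058 ]
fix wood front [0.0703 0.024  0.058 ]
fix cork front [0.0672 0.024  0.058 ]
rail scr [0.0552 0.0335 0.022 ]
rail scr2 [-0.0259  0.0336  0.022 ]
```

View pics/w19.png

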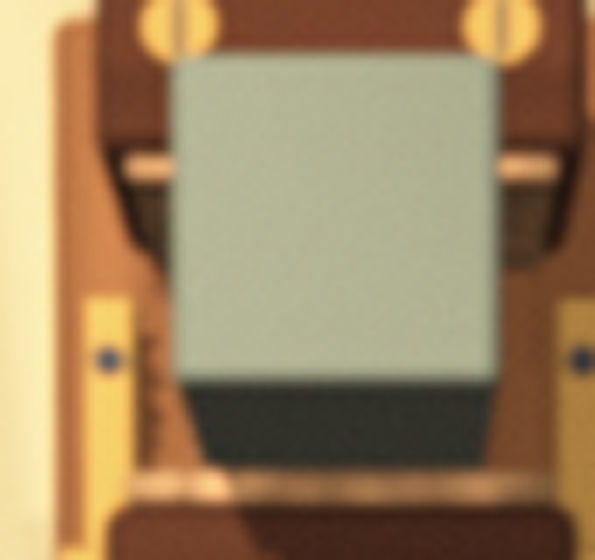

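The stone's face meets the sliding cork directly, and its back lies on the fixed cork. The cork faces are 36.1 mm apart against the 36 mm stone. The jaw sprang back about 1 mm, which is what relaxing from about 10 N to 6 N should give. The robot is clear, so I'm handing in.

Run:
```python
from cell import arm
st=arm.observe();print(st['clock'],st['position'],st['force'])
print(arm.sign_off())
```

```text
24.55 [0.6156399  0.13886549 0.21390399] [-0.22081584  0.22006224 -0.03527248]
the job is handed in; nothing more can be done
None
```

The seal stone is clamped upright in the carving bed, carving face up, and I handed the job in at 24.6 s. No verdict was reported.

**What I did:** I gripped the stone near its carving face with the tool leaning, turned it 90°, and stood it between the jaws at bed x ≈ 42 mm, y ≈ -0.6 mm. I let it go there, then pushed the sliding jaw home with the shut fingers. The push peaked at about 16 N in the readings I took between steps, so about 10 N reached the stone.

**Last checks:**
- **Stone:** it stands square and upright, with its axis within about 1 mm of the bed's middle line. It touches both corks, whose faces are 36.1 mm apart against the 36 mm stone.
- **Clamp:** after I backed off, the jaw sprang back about 1 mm. That fits roughly 6 N being held, but I did not measure the held force directly.
- **Robot and bystanders:** the arm was clear with about 0 N on the tool. It stayed well away from the other things; I judged that from the pictures and did not measure their positions again.

**What disagreed or failed:**
- **Bed frame offset:** my bed frame was about 2.6 mm off along the rails, because I had taken the edge of the wood as the cork face. The stone's centre reads 50 mm there, which is about 52.7 mm once corrected.
- **First approach:** it stalled at joint 7's limit, so I turned the gripper half round and approached again.

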